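# Nest the saucepans with their handles fanned

## Robot

A 7-joint arm with a two-finger parallel gripper is mounted at the origin on the work surface. World frame = base frame: x ahead of the robot, y to its left, z up, the work surface at z = 0. Lengths are in m, angles in rad, forces in N, time in s.
With the tool pointing down it reaches from about 0.4 to 0.85 m from the base axis. Payload 10.4 kg.
Tool frame: the origin (TCP) lies between the finger pads; the fingertips stand tip_extent ahead of it and the grasp point (between the pads) lies 2 mm behind it (tip_extent is the distance from the TCP to the fingertips, in m); z points along the fingers, y is the direction in which the jaws open and shut (so a half turn about z gives the same grasp; the last joint's range is limited). The gripper opens to 87 mm and grips with 3 to 60 N. Pads are 19 mm wide; open, the fingers measure 117 mm over their backs; the gripper's body (75 mm by 190 mm) begins 51 mm behind the grasp point.
Start: joints at [-1.311, 0.332, -0.065, 1.46, 0.022, 1.35, -0.088], TCP at [0.174, 0.6, 0.24] pointing down, gripper open.
Joint ranges: [-2.6, 2.6], [-0.5, 2.12], [-1.47, 1.34], [0.16, 2.42], [-1.27, 4.41], [0.06, 2.06], [-2.6, 2.6]. Speed limits (rad/s): [2.22, 2.22, 2.79, 2.79, 3.14, 3.14, 3.14].

## Interface

Orientations are given as a unit quaternion [x, y, z, w].
In Python, from bench import read_state, camera, camera_params, close_job, tip_extent gives the robot as it stands. The module is installed in compiled form; this text tells all that it offers.
- The arm moves only by the tool send_rows, never from a script. Its argument "steps" is a list of rows, each a list of 7 numbers: the turn, a rotation vector about the tool's x, y, z in degrees, then the shift along the tool's x, y, z in m, then the gripper's target within -1 to 1 (shut at 1, half-way at 0, fully open at -1). In form: [[ax, ay, az, x, y, z, jaw], ...]. A call has exactly 10 rows; each row shifts and turns the pose as measured when the row begins, along the tool's axes as they then stand; what a row does not reach is not made up. A row lasts 1/10 s, in which the tool goes at most 50 mm and 8.59 degrees, less where a joint would pass 70% of its speed; a pose out of reach is approached as far as the arm can. A call with a gripper value outside its range is refused whole. The fingers move at their own pace and stop on an object; "force" is the grip in N (left out, the last holds). Time passes only in rows, so rows that do not move let the fingers close, or fill a call up. It gives the time, the measured TCP pose, the force and the opening at its end, in the units of the state.
- read_state(): the state, without advancing time (a new reading comes with each control period).
- camera(name): name is "side" or "top" or "wrist"; returns (picture, depth): 400x640x3 uint8, blue, green, red; 400x640 float32, m along the optical axis (not along the pixel's ray), 0 where there is no reading.
- camera_params(name): a dict with "camera_matrix" (3x3 intrinsics, pixels), "world_from_camera" (4x4, takes a point from camera to world coordinates). Camera axes: x right, y down, z forward; pixel columns grow to the right and rows downward; lengths in m; the calibration is good to about 2 mm. A picture is of the moment at which its call begins: read the wrist's pose just before it. camera_params takes no time and is no camera call; for the wrist camera it gives the pose at the moment of the call.
- close_job(): hands the job in, once; it reports no verdict.
The state is a dict: "time": time; "joint_positions": joint angles; "joint_vel": joint speeds; "joint_torque": joint torques, N m; "ee_pos": TCP position; "eef_rot": TCP orientation; "ft_force": force on the tool from outside, world axes, zero at the start; "torque": the same for the moment, N m; "width": finger opening in m.
Only numpy, scipy, OpenCV 4.12 (cv2) and the standard library are available. Lean on these libraries where they do the work, as an engineer would, in place of code of your own. Each camera call takes 0.05 s, during which the arm holds its last target.

## Task

Tidy the three saucepans into one nest with their handles spread like a hand of cards. First turn the middle pan, without lifting it out of the big pan, until its handle is about 50 degrees round from the big pan's handle, to either side; then pick up the small pan by its handle and set it down gently, fully seated inside the middle pan, with its handle about 50 degrees further round the same way. Leave the big pan standing where it is, and leave the tray, bottle and mug alone.

Things in the scene. Friction and masses are not known exactly. Their poses are not given: they have to be found in the camera images.
- big_pan: largest steel saucepan, 0.6 kg, loose on the table, the middle pan already inside it. Rim 164 mm across outside, 60 mm tall, walls 3 mm, floor 4 mm, foot 156 mm across. Origin: centre of its underside; its handle points along its own +x, z up.
- middle_pan: middle steel saucepan, 0.28 kg, loose inside the big pan (about 12 mm play all round), underside 4 mm above the big pan's. It turns easily in place when its handle is pushed sideways; the handle clears the big pan's rim but can catch on the end of the big pan's handle. Rim 132 mm across outside, 66 mm tall, walls 3 mm, floor 4 mm, foot 124 mm across. Origin: centre of its underside; its handle points along its own +x, z up.
- small_pan: smallest steel saucepan, 0.16 kg, on the table to one side. Seated in the middle pan (about 14 mm play all round) its underside is 4 mm above the middle pan's; it cannot seat with its handle over the middle pan's. Rim 100 mm across outside, 72 mm tall, walls 3 mm, floor 4 mm, foot 92 mm across. Origin: centre of its underside; its handle points along its own +x, z up.
- big_pan_handle (a point): point on the centre line of the big pan's handle, 122 mm out from the pan's axis and 72 mm above its underside. The handle is a straight black bar, 12 mm wide and 16 mm high, leaving the wall 82 mm from the axis at height 46 mm and rising outward at 32 degrees to end 165 mm from the axis
- middle_pan_handle (a point): point on the centre line of the middle pan's handle, 106 mm out from the pan's axis and 81 mm above its underside. The handle is a straight black bar, 12 mm wide and 16 mm high, leaving the wall 66 mm from the axis at height 62 mm and rising outward at 25 degrees to end 150 mm from the axis
- small_pan_handle (a point): point on the centre line of the small pan's handle, 90 mm out from the pan's axis and 81 mm above its underside. The handle is a straight black bar, 12 mm wide and 16 mm high, leaving the wall 50 mm from the axis at height 66 mm and rising outward at 20 degrees to end 138 mm from the axis
- steel_tray: bystander: shallow steel tray 170 x 250 x 28 mm with kitchen shears in it, on the far side; origin under its centre
- milk_bottle: bystander: white bottle 64 mm across, 160 mm tall, far left; origin under its centre
- mug: bystander: white mug 80 mm across, 90 mm tall, handle at its +y, far right; origin under its centre
Not all that is in view belongs to the job. Leave any orange or yellow look-alike of the small_pan alone.

How it is judged:
By the outcome, as a careful person would: the job done as asked, in the order asked, and still so for the second after the job is handed in, with the robot touching nothing.
It also fails if it takes over 72 s, if anything falls off the work surface, if the arm or the gripper's body presses on something with over 40 N, if the wrist force passes 120 N, or if a joint passes its speed limit or range.

## Working session

There is one attempt and no reset: what is moved stays moved. The work goes in short steps, Python scripts to look and compute and a tool call to move; the robot and the scene stay as the last step left them, time stands still between calls to the robot, and variables do not carry over. Pictures are saved under pics/ and viewed, and the job is handed in when it is done.

Besides the shell and the picture viewer there is one more tool, called after "Emit:" as name(argument=value, ...), one argument or row to a line, values as JSON. send_rows: Moves the arm, as the interface text tells. Its arguments: {"type":"object","properties":{"steps":{"type":"array"},"force":{"type":"number"}},"required":["steps"]}

```bash
mkdir -p pics; cat > h.py <<'E'
from bench import *
import numpy as np, cv2
from scipy.spatial.transform import Rotation as R
def snap(n,f):
    P=camera_params(n); im,d=camera(n); cv2.imwrite('pics/'+f+'.png',im); np.savez('pics/'+f+'.npz',im=im,d=d,K=P['camera_matrix'],T=P['world_from_camera']); return im,d,P
def load(f):
    z=np.load('pics/'+f+'.npz'); return z['im'],z['d'],z['K'],z['T']
def cloud(d,K,T):
    v,u=np.mgrid[:d.shape[0],:d.shape[1]]
    p=np.stack([(u-K[0,2])/K[0,0]*d,(v-K[1,2])/K[1,1]*d,d],-1)
    return p@T[:3,:3].T+T[:3,3]
E
python3 - <<'E'
from h import *
s=read_state(); print(s, tip_extent if not callable(tip_extent) else tip_extent())
for n in ['top','side','wrist']:
    im,d,P=snap(n,n+'0'); print(n,np.round(P['camera_matrix'],1).tolist(),np.round(P['world_from_camera'],3).tolist())
E
```

```text
{'time': 0.0, 'joint_positions': array([-1.31061643,  0.33288497, -0.06469954,  1.46099089,  0.02161254,
        1.34993127, -0.08847045]), 'joint_vel': array([ 0.00145336, -0.00065011, -0.00064565, -0.00129507, -0.00095182,
       -0.00040525,  0.00033923]), 'joint_torque': array([ 1.87608362e-03, -6.23253751e+01,  2.61194736e-02, -3.89891875e+01,
       -6.11371058e-02,  4.00636217e-02,  1.18892222e-04]), 'ee_pos': array([0.17429186, 0.59979321, 0.2387221 ]), 'eef_rot': array([ 1.40892608e-01,  9.90024594e-01, -7.56500519e-04, -6.43428011e-05]), 'ft_force': array([-0.41157439,  0.18615017, -0.62174179]), 'torque': array([ 0.03700381, -0.0210825 , -0.00158428]), 'width': 0.08726990814473957} 0.017
top [[515.7, 0.0, 319.4], [0.0, 515.7, 195.1], [0.0, 0.0, 1.0]] [[-0.09, -0.973, 0.212, 0.245], [-0.996, 0.089, -0.016, -0.038], [-0.004, -0.212, -0.977, 1.547], [0.0, 0.0, 0.0, 1.0]]
side [[483.7, 0.0, 321.9], [0.0, 483.7, 195.5], [0.0, 0.0, 1.0]] [[0.988, -0.106, 0.114, 0.408], [-0.155, -0.749, 0.644, -0.902], [0.017, -0.653, -0.757, 1.085], [0.0, 0.0, 0.0, 1.0]]
wrist [[350.8, 0.0, 322.1], [0.0, 350.8, 203.9], [0.0, 0.0, 1.0]] [[0.28, 0.926, 0.252, 0.106], [0.96, -0.27, -0.075, 0.619], [-0.001, 0.263, -0.965, 0.383], [0.0, 0.0, 0.0, 1.0]]
```

View pics/top0.png

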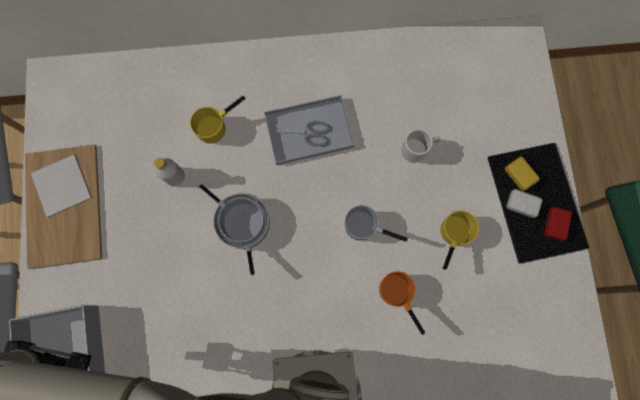

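View pics/side0.png

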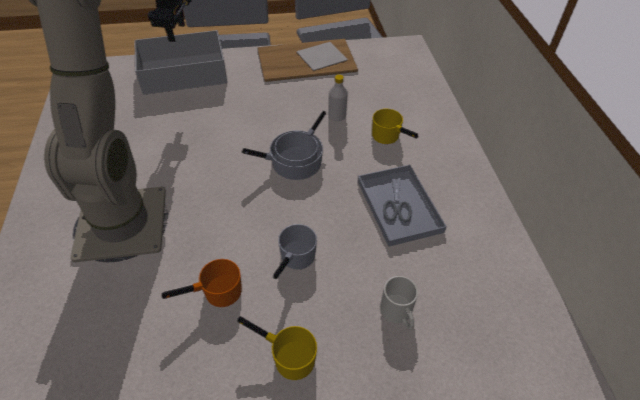

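View pics/wrist0.png

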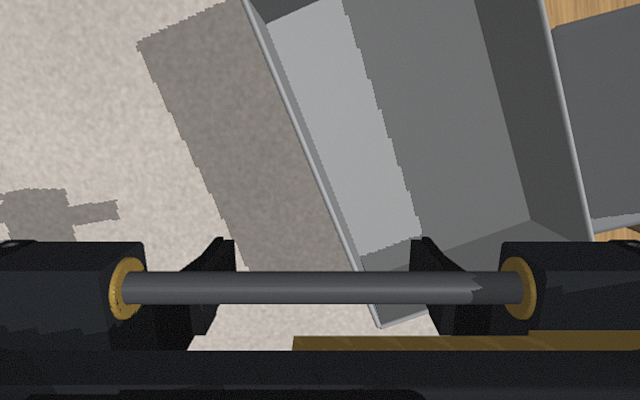

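The top view shows the pan nest at about (242,221), with handles ending at (203,188) and (251,270). The small pan is at (361,222), with its handle running to (405,238). Next I'll measure.

```bash
cat > m.py <<'E'
from h import *
def rimfit(p,im,c,r,zlo,zhi,nm):
    m=(np.hypot(p[...,0]-c[0],p[...,1]-c[1])<r)&(p[...,2]>zlo)&(p[...,2]<zhi)
    q=p[m]; print(nm,'n',m.sum(), 'z pct',np.round(np.percentile(q[:,2],[5,50,95]),3) if len(q) else '')
    return q,m
def circ(q):
    A=np.c_[2*q[:,0],2*q[:,1],np.ones(len(q))]; s=np.linalg.lstsq(A,(q[:,:2]**2).sum(1),rcond=None)[0]
    return s[:2],np.sqrt(s[2]+s[0]**2+s[1]**2)
E
python3 - <<'E'
from m import *
for f in ['top0','side0']:
    im,d,K,T=load(f); p=cloud(d,K,T)
    if f=='top0':
        for uv in [(242,221),(361,222),(203,188),(251,270),(405,238),(290,300)]: print(uv,np.round(p[uv[1],uv[0]],3))
    dark=im.max(2)<45
    for c,nm in [((0.49,0.15),'nest'),((0.49,-0.11),'small')]:
        reg=(np.hypot(p[...,0]-c[0],p[...,1]-c[1])<0.21)&(p[...,2]>0.045)&(p[...,2]<0.15)
        mk=(dark&reg).astype(np.uint8)
        n,l,st,ce=cv2.connectedComponentsWithStats(mk)
        for i in range(1,n):
            if st[i,4]>25:
                q=p[l==i]; g=q[:,:2]-q[:,:2].mean(0); w=np.linalg.svd(g,full_matrices=False)[2][0]; t=g@w
                a=q[np.argsort(t)]; print(f,nm,st[i,4],np.round(ce[i]),'ends',np.round(a[:4].mean(0),3),np.round(a[-4:].mean(0),3),'ang',np.degrees(np.arctan2(w[1],w[0])).round(1))
E
```

```text
(242, 221) [0.52  0.178 0.009]
(361, 222) [ 0.486 -0.181 -0.001]
(203, 188) [0.609 0.27  0.106]
(251, 270) [0.363 0.147 0.104]
(405, 238) [ 0.413 -0.29   0.103]
(290, 300) [0.274 0.052 0.006]
top0 nest 60 [209. 193.] ends [0.616 0.276 0.111] [0.574 0.233 0.086] ang -135.3
top0 nest 68 [250. 262.] ends [0.42  0.156 0.066] [0.355 0.144 0.103] ang -170.4
top0 small 82 [394. 235.] ends [ 0.442 -0.234  0.083] [ 0.41  -0.291  0.103] ang -119.0
side0 nest 62 [318. 121.] ends [0.614 0.27  0.105] [0.575 0.227 0.083] ang -134.5
side0 nest 92 [254. 153.] ends [0.356 0.139 0.098] [0.418 0.153 0.059] ang 10.9
side0 small 103 [281. 267.] ends [ 0.444 -0.237  0.077] [ 0.408 -0.295  0.097] ang -120.0
```

```bash
cat >> m.py <<'E'
def rims(f):
    im,d,K,T=load(f); p=cloud(d,K,T); dark=im.max(2)<45; out={}
    for nm,c,r,zl,zh,R0 in [('big',(.515,.175),.12,.052,.063,.082),('mid',(.515,.175),.075,.063,.075,.066),('small',(.49,-.177),.07,.064,.076,.05)]:
        m=(np.hypot(p[...,0]-c[0],p[...,1]-c[1])<r)&(p[...,2]>zl)&(p[...,2]<zh)&~dark
        q=p[m]
        if len(q)<10: print(f,nm,'few'); continue
        for _ in range(6):
            cc,rr=circ(q); e=abs(np.hypot(*(q[:,:2]-cc).T)-rr); k=e<max(.004,np.percentile(e,80)); 
            if k.all(): break
            q=q[k]
        print(f,nm,len(q),'c',np.round(cc,4),'r',round(rr,4),'z',np.round(np.median(q[:,2]),4))
E
python3 - <<'E'
from m import *
for f in ['top0','side0']: 
    rims(f)
    im,d,K,T=load(f); p=cloud(d,K,T)
    for c,nm in [((.62,.38),'bottle'),((.66,-.33),'mug'),((.72,0),'tray'),((.4,-.45),'y'),((.31,-.24),'orange')]:
        m=(np.hypot(p[...,0]-c[0],p[...,1]-c[1])<.1)&(p[...,2]>.03)&(p[...,2]<.2)
        if m.sum(): q=p[m]; print(nm,np.round(q.min(0),3),np.round(q.max(0),3))
im,d,K,T=load('side0'); print(cloud(d,K,T)[[154,245],[297,298]])
E
python3 -c "
import cv2
a=cv2.imread('pics/top0.png')[150:290,160:440]; b=cv2.imread('pics/side0.png')[100:290,220:440]
cv2.imwrite('pics/cropt.png',cv2.resize(a,None,fx=2.8,fy=2.8,interpolation=2)); cv2.imwrite('pics/crops.png',cv2.resize(b,None,fx=3,fy=3,interpolation=2))"
```

```text
top0 big 177 c [0.513  0.1733] r 0.0796 z 0.059
top0 mid 179 c [0.5134 0.1726] r 0.0639 z 0.0695
top0 small 119 c [ 0.4749 -0.1753] r 0.0481 z 0.0712
bottle [0.613 0.281 0.031] [0.71  0.407 0.169]
mug [ 0.654 -0.421  0.03 ] [ 0.737 -0.326  0.096]
tray [ 0.689 -0.085  0.03 ] [0.784 0.075 0.039]
y [ 0.32 -0.51  0.03] [ 0.482 -0.385  0.108]
orange [ 0.216 -0.306  0.03 ] [ 0.324 -0.206  0.087]
side0 big 181 c [0.5119 0.1715] r 0.0795 z 0.0566
side0 mid 171 c [0.5125 0.1712] r 0.064 z 0.0678
side0 small 214 c [ 0.4741 -0.177 ] r 0.0481 z 0.0697
bottle [0.646 0.34  0.03 ] [0.71  0.391 0.164]
mug [ 0.654 -0.42   0.03 ] [ 0.734 -0.328  0.093]
tray [ 0.693 -0.087  0.03 ] [0.785 0.072 0.031]
y [ 0.317 -0.511  0.03 ] [ 0.482 -0.388  0.11 ]
orange [ 0.218 -0.307  0.03 ] [ 0.324 -0.205  0.081]
[[ 0.51847982  0.19367927  0.01201932]
 [ 0.47934701 -0.14686686  0.00232369]]
```

View pics/cropt.png

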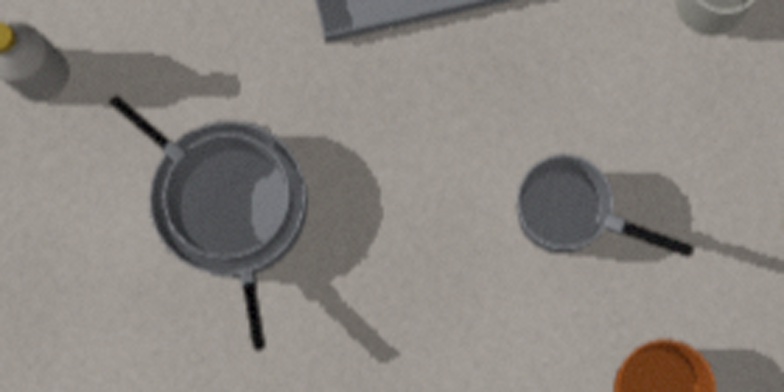

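View pics/crops.png

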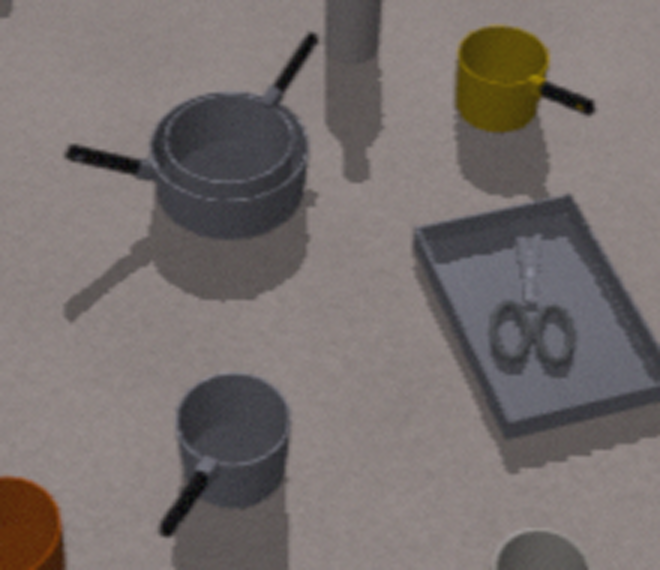

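The crops confirm it. The handle ending at (203,188) in the top view leaves the inner rim, so it is the middle pan's, at about 45°. The one ending at (251,270) is the big pan's, at about 191°. Turning the middle pan clockwise to 241° puts the small pan's handle at 291°, which suits the wrist and keeps clear of the bottle.

```bash
cat > plan.py <<'E'
from h import *
def down(az): # tool y azimuth deg, z down
    a=np.radians(az); y=np.array([np.cos(a),np.sin(a),0]); z=np.array([0,0,-1.]); return np.c_[np.cross(y,z),y,z]
def plan(wps,jaw,p=None,Q=None):
    """wps: list of (pos, Rot matrix) one per row; prints rounded rows"""
    s=read_state()
    if p is None: p=s['ee_pos'].copy(); Q=R.from_quat(s['eef_rot']).as_matrix()
    rows=[]
    for i,(t,Rt) in enumerate(wps):
        sh=np.round(Q.T@(np.array(t)-p),3); tv=np.round(R.from_matrix(Q.T@Rt).as_rotvec(degrees=True),1)
        rows.append([*tv.tolist(),*sh.tolist(),jaw]); p=p+Q@sh; Q=Q@R.from_rotvec(tv,degrees=True).as_matrix()
    for i in range(0,len(rows),10): print(str(rows[i:i+10]).replace(' ',''))
    print('end',p.round(4))
    return p,Q
def line(p0,p1,n): return [np.array(p0)+(np.array(p1)-np.array(p0))*(k+1)/n for k in range(n)]
def st():
    s=read_state(); Q=R.from_quat(s['eef_rot']).as_matrix()
    print('t',round(s['time'],2),'p',s['ee_pos'].round(4),'yaz',np.degrees(np.arctan2(Q[1,1],Q[0,1])).round(1),'zax',Q[:,2].round(3),'F',s['ft_force'].round(1),'w',round(s['width'],4),'j',s['joint_positions'].round(2))
E
python3 - <<'E'
from plan import *
s=read_state(); n=20
Q0=R.from_quat(s['eef_rot']); Qt=R.from_matrix(down(-29.5)); d=(Q0.inv()*Qt).as_rotvec(degrees=True); print(d)
ps=line(s['ee_pos'],[.575,.28,.2],n)
ang=np.minimum(np.arange(1,n+1)*7/np.linalg.norm(d),1)
plan([(ps[k],(Q0*R.from_rotvec(d*ang[k],degrees=True)).as_matrix()) for k in range(n)],1)
E
```

```text
[-3.94969743e-02  5.64556059e-02  1.03298791e+02]
[[-0.0,0.0,7.0,-0.024,-0.01,0.002,1],[-0.0,0.0,7.0,-0.024,-0.007,0.002,1],[-0.0,0.0,7.0,-0.026,-0.003,0.002,1],[-0.0,0.0,7.0,-0.025,-0.001,0.002,1],[-0.0,0.0,7.0,-0.026,0.003,0.002,1],[-0.0,0.0,7.0,-0.025,0.005,0.002,1],[-0.0,0.0,7.0,-0.024,0.009,0.002,1],[-0.0,0.0,7.0,-0.023,0.011,0.002,1],[-0.0,0.0,7.0,-0.021,0.014,0.002,1],[-0.0,0.0,7.0,-0.02,0.017,0.002,1]]
[[0.0,0.0,7.0,-0.017,0.019,0.002,1],[0.0,0.1,7.0,-0.015,0.021,0.002,1],[-0.0,-0.0,7.0,-0.012,0.022,0.001,1],[-0.0,-0.0,7.0,-0.009,0.024,0.002,1],[-0.0,-0.0,5.3,-0.007,0.025,0.002,1],[-0.0,-0.0,-0.0,-0.004,0.026,0.002,1],[-0.0,-0.0,-0.0,-0.004,0.025,0.002,1],[-0.0,-0.0,-0.0,-0.004,0.025,0.002,1],[-0.0,-0.0,-0.0,-0.004,0.025,0.002,1],[-0.0,-0.0,-0.0,-0.004,0.026,0.002,1]]
end [0.5752 0.2799 0.2   ]
```

Emit:
send_rows(
  steps=[
    [0,0,7.0,-0.024,-0.01,0.002,1],
    [0,0,7.0,-0.024,-0.007,0.002,1],
    [0,0,7.0,-0.026,-0.003,0.002,1],
    [0,0,7.0,-0.025,-0.001,0.002,1],
    [0,0,7.0,-0.026,0.003,0.002,1],
    [0,0,7.0,-0.025,0.005,0.002,1],
    [0,0,7.0,-0.024,0.009,0.002,1],
    [0,0,7.0,-0.023,0.011,0.002,1],
    [0,0,7.0,-0.021,0.014,0.002,1],
    [0,0,7.0,-0.02,0.017,0.002,1],
  ],
  force=20,
)

```text
time: 1.15
ee_pos: [0.3738, 0.4316, 0.2149]
eef_rot: [0.697, 0.717, -0.003, -0.0]
ft_force: [1.2, 0.7, 1.1]
width: 0.0149
```

```bash
python3 - <<'E'
from plan import *
st(); s=read_state(); n=10
Q0=R.from_quat(s['eef_rot']); Qt=R.from_matrix(down(-29.5)); d=(Q0.inv()*Qt).as_rotvec(degrees=True); print(d)
ps=line(s['ee_pos'],[.575,.28,.2],n)
ang=np.minimum(np.arange(1,n+1)*7.5/np.linalg.norm(d),1)
plan([(ps[k],(Q0*R.from_rotvec(d*ang[k],degrees=True)).as_matrix()) for k in range(n)],1)
E
```

```text
t 1.15 p [0.3738 0.4316 0.2149] yaz 1.6 zax [-0.005 -0.004 -1.   ] F [1.2 0.7 1.1] w 0.0149 j [-1.12  0.23  0.22  1.65 -0.05  1.27 -0.87]
[-0.20693008  0.31642141 31.07314775]
[[-0.0,0.1,7.5,-0.016,0.02,0.001,1],[-0.1,0.1,7.5,-0.013,0.021,0.002,1],[-0.1,0.0,7.5,-0.01,0.023,0.001,1],[-0.0,0.1,7.5,-0.007,0.024,0.002,1],[-0.0,0.0,1.1,-0.003,0.025,0.001,1],[-0.0,0.0,-0.0,-0.004,0.025,0.002,1],[-0.0,0.0,-0.0,-0.003,0.025,0.001,1],[-0.0,0.0,-0.0,-0.003,0.025,0.002,1],[-0.0,0.0,-0.0,-0.004,0.025,0.001,1],[-0.0,0.0,-0.0,-0.003,0.025,0.002,1]]
end [0.5747 0.2799 0.1998]
```

Emit:
send_rows(
  steps=[
    [0,0.1,7.5,-0.016,0.02,0.001,1],
    [-0.1,0.1,7.5,-0.013,0.021,0.002,1],
    [-0.1,0,7.5,-0.01,0.023,0.001,1],
    [0,0.1,7.5,-0.007,0.024,0.002,1],
    [0,0,1.1,-0.003,0.025,0.001,1],
    [0,0,0,-0.004,0.025,0.002,1],
    [0,0,0,-0.003,0.025,0.001,1],
    [0,0,0,-0.003,0.025,0.002,1],
    [0,0,0,-0.004,0.025,0.001,1],
    [0,0,0,-0.003,0.025,0.002,1],
  ],
)

```text
time: 2.15
ee_pos: [0.5778, 0.268, 0.1969]
eef_rot: [0.871, 0.492, -0.002, 0.0]
ft_force: [-0.1, 1.0, 1.2]
width: 0.0004
```

```bash
cat >> plan.py <<'E'
C=np.array([.5125,.172])
def push(phi,r=.12,extra=0,az=-29.5):
    f=np.radians(phi); a=np.radians(az); u=np.array([np.cos(f),np.sin(f)]); n=np.array([-u[1],u[0]])
    A=np.array([np.cos(a),np.sin(a)]); B=np.array([-A[1],A[0]])
    return C+r*u+n*(6e-3+15e-3*abs(n@A)+9.5e-3*abs(n@B)+extra)
E
python3 - <<'E'
from plan import *
st(); s=read_state()
D=down(-29.5); t=push(44.6,extra=.012); print(t)
ps=line(s['ee_pos'],[*t,.092],10)
plan([(q,D) for q in ps],1)
E
```

```text
t 2.15 p [0.5778 0.268  0.1969] yaz -31.1 zax [-0.003 -0.003 -1.   ] F [-0.1  1.   1.2] w 0.0004 j [-0.82  0.4   0.42  1.5  -0.16  1.28 -0.93]
[0.57334759 0.28119974]
[[-0.1,0.2,-1.6,0.001,-0.001,0.01,1],[0.0,0.0,-0.0,0.001,-0.001,0.011,1],[0.0,0.0,-0.0,0.001,-0.001,0.01,1],[0.0,0.0,-0.0,0.001,-0.001,0.011,1],[0.0,0.0,-0.0,0.001,-0.001,0.01,1],[0.0,0.0,-0.0,0.001,-0.001,0.011,1],[0.0,0.0,-0.0,0.001,-0.001,0.01,1],[0.0,0.0,-0.0,0.001,-0.001,0.011,1],[0.0,0.0,-0.0,0.0,-0.001,0.01,1],[0.0,0.0,-0.0,0.001,-0.001,0.011,1]]
end [0.5735 0.2806 0.0918]
```

Emit:
send_rows(
  steps=[
    [-0.1,0.2,-1.6,0.004,-0.004,0,1],
    [0,0,0,0.004,-0.004,0,1],
    [0,0,0,0.002,-0.002,0.012,1],
    [0,0,0,0,0,0.014,1],
    [0,0,0,0,0,0.014,1],
    [0,0,0,0,0,0.014,1],
    [0,0,0,0,0,0.014,1],
    [0,0,0,0,0,0.014,1],
    [0,0,0,0,0,0.014,1],
    [0,0,0,0,0,0.009,1],
  ],
)

```text
time: 3.15
ee_pos: [0.5728, 0.2806, 0.0804]
eef_rot: [0.864, 0.503, -0.002, 0.001]
ft_force: [-0.5, 0.4, 0.3]
width: 0.0003
```

```bash
python3 - <<'E'
from plan import *
st(); im,d,P=snap('side','s1')
cv2.imwrite('pics/s1c.png',cv2.resize(im[60:260,200:420],None,fx=3,fy=3))
im,d,P=snap('top','t1')
cv2.imwrite('pics/t1c.png',cv2.resize(im[120:300,130:350],None,fx=3,fy=3))
E
```

```text
t 3.15 p [0.5728 0.2806 0.0804] yaz -29.6 zax [-0.003 -0.003 -1.   ] F [-0.5  0.4  0.3] w 0.0003 j [-0.82  0.51  0.38  1.61 -0.21  1.07 -0.9 ]
```

View pics/s1c.png

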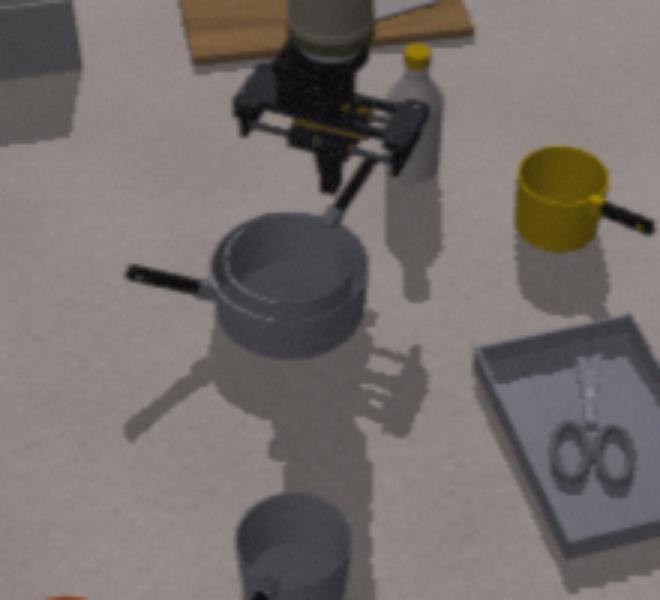

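View pics/t1c.png

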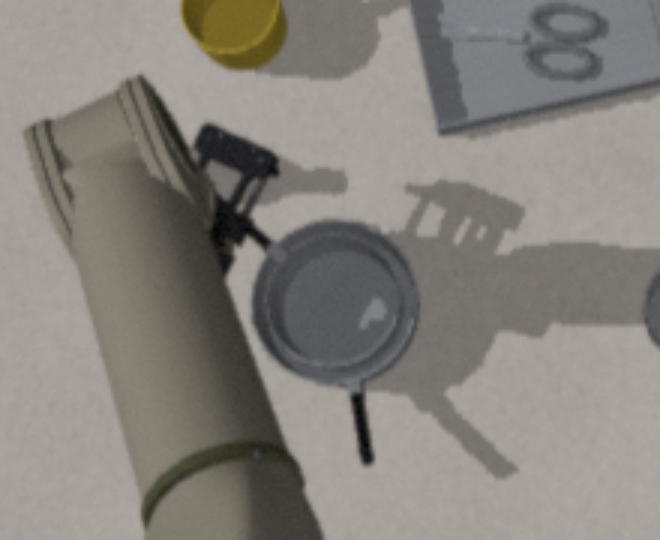

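```bash
cat > arc.py <<'E'
from plan import *
import sys
st(); s=read_state(); D=down(-29.5)
f0,f1,n=float(sys.argv[1]),float(sys.argv[2]),int(sys.argv[3])
ph=np.linspace(f0,f1,n+1)[1:]
z=np.linspace(s['ee_pos'][2],.088,11)[1:]
w=[(np.array([*push(f),.088]),D) for f in ph]
w=[(np.array([*q[0][:2],z[i]]),D) for i,q in enumerate(w)]
plan(w,1)
E
python3 arc.py 53 12 10
```

```text
t 3.25 p [0.5725 0.2804 0.0804] yaz -29.6 zax [-0.004 -0.004 -1.   ] F [-0.6  0.2 -0.2] w 0.0006 j [-0.82  0.51  0.38  1.61 -0.21  1.07 -0.9 ]
[[-0.1,0.3,-0.1,-0.002,0.003,-0.001,1],[0.0,0.0,0.0,-0.0,0.008,-0.001,1],[0.0,0.0,0.0,-0.001,0.009,-0.0,1],[0.0,0.0,0.0,-0.002,0.008,-0.001,1],[0.0,0.0,0.0,-0.002,0.009,-0.001,1],[0.0,0.0,0.0,-0.003,0.008,-0.001,1],[0.0,0.0,0.0,-0.003,0.008,-0.0,1],[0.0,0.0,0.0,-0.004,0.008,-0.001,1],[0.0,0.0,0.0,-0.005,0.007,-0.001,1],[0.0,0.0,0.0,-0.005,0.008,-0.001,1]]
end [0.6253 0.2195 0.0884]
```

Emit:
send_rows(
  steps=[
    [0,0.2,0,-0.002,0.003,-0.001,1],
    [0,0,0,0,0.008,-0.001,1],
    [0,0,0,-0.001,0.009,0,1],
    [0,0,0,-0.002,0.008,-0.001,1],
    [0,0,0,-0.002,0.009,-0.001,1],
    [0,0,0,-0.003,0.008,-0.001,1],
    [0,0,0,-0.003,0.008,0,1],
    [0,0,0,-0.004,0.008,-0.001,1],
    [0,0,0,-0.005,0.007,-0.001,1],
    [0,0,0,-0.005,0.007,-0.001,1],
  ],
)

```text
time: 4.25
ee_pos: [0.6307, 0.2152, 0.0918]
eef_rot: [0.864, 0.503, 0.001, -0.0]
ft_force: [-0.0, 1.3, -1.1]
width: 0.0005
```

```bash
python3 - <<'E'
from plan import *
st(); im,d,P=snap('side','s2')
cv2.imwrite('pics/s2c.png',cv2.resize(im[60:260,200:420],None,fx=3,fy=3))
E
python3 arc.py 10 -32 10
```

```text
t 4.25 p [0.6307 0.2152 0.0918] yaz -29.6 zax [ 0.002  0.002 -1.   ] F [-0.   1.3 -1.1] w 0.0005 j [-0.69  0.55  0.4   1.53 -0.23  1.11 -0.76]
t 4.3 p [0.6316 0.2131 0.0922] yaz -29.7 zax [ 0.003  0.001 -1.   ] F [ 0.3 -1.9 -0.6] w 0.0004 j [-0.68  0.55  0.4   1.53 -0.23  1.11 -0.76]
[[0.1,-0.1,-0.2,-0.007,0.002,0.0,1],[0.0,0.0,-0.0,-0.007,0.006,0.001,1],[0.0,0.0,-0.0,-0.007,0.006,0.0,1],[0.0,0.0,-0.0,-0.008,0.005,0.001,1],[0.0,0.0,-0.0,-0.009,0.005,0.0,1],[0.0,0.0,-0.0,-0.008,0.004,0.0,1],[0.0,0.0,-0.0,-0.01,0.004,0.001,1],[0.0,0.0,-0.0,-0.009,0.002,0.0,1],[0.0,0.0,-0.0,-0.01,0.002,0.001,1],[0.0,0.0,-0.0,-0.008,0.001,0.0,1]]
end [0.6229 0.1226 0.0882]
```

View pics/s2c.png

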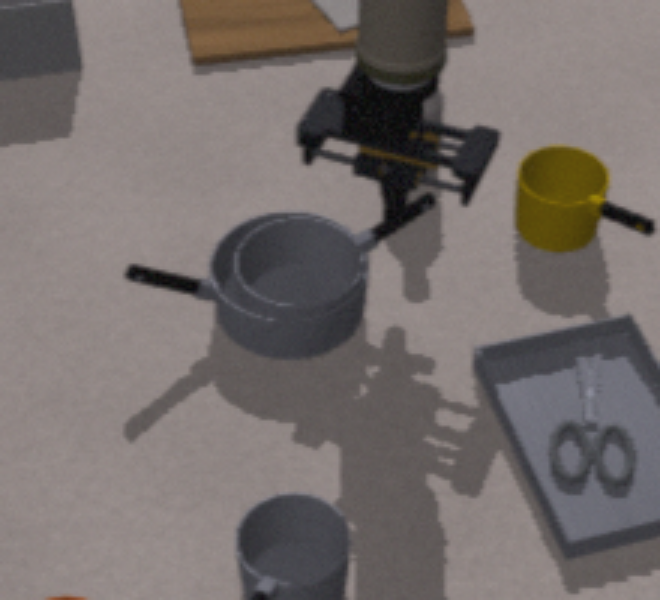

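Emit:
send_rows(
  steps=[
    [0.1,-0.1,0,-0.007,0.002,0,1],
    [0,0,0,-0.007,0.006,0.001,1],
    [0,0,0,-0.007,0.006,0,1],
    [0,0,0,-0.008,0.005,0.001,1],
    [0,0,0,-0.009,0.005,0,1],
    [0,0,0,-0.008,0.004,0,1],
    [0,0,0,-0.01,0.004,0.001,1],
    [0,0,0,-0.009,0.002,0,1],
    [0,0,0,-0.01,0.002,0.001,1],
    [0,0,0,-0.008,0.001,0,1],
  ],
)

```text
time: 5.3
ee_pos: [0.6217, 0.1159, 0.0879]
eef_rot: [0.865, 0.503, 0.0, -0.0]
ft_force: [0.7, 1.7, 0.5]
width: 0.0007
```

```bash
python3 - <<'E'
from plan import *
st(); im,d,P=snap('top','t3')
cv2.imwrite('pics/t3c.png',cv2.resize(im[120:300,130:350],None,fx=3,fy=3))
E
python3 arc.py -36 -72 10
```

```text
t 5.3 p [0.6217 0.1159 0.0879] yaz -29.7 zax [ 0.     0.001 -1.   ] F [0.7 1.7 0.5] w 0.0007 j [-0.58  0.49  0.42  1.63 -0.22  1.07 -0.61]
t 5.35 p [0.6214 0.1143 0.088 ] yaz -29.7 zax [-0.  0. -1.] F [ 1.  -1.8  0. ] w 0.0007 j [-0.58  0.49  0.42  1.63 -0.22  1.07 -0.61]
[[-0.0,-0.0,-0.2,-0.007,-0.002,0.0,1],[-0.0,-0.0,-0.0,-0.007,-0.0,-0.0,1],[-0.0,-0.0,-0.0,-0.006,-0.001,-0.0,1],[-0.0,-0.0,-0.0,-0.007,-0.001,-0.0,1],[-0.0,-0.0,-0.0,-0.007,-0.001,-0.0,1],[-0.0,-0.0,-0.0,-0.007,-0.002,-0.0,1],[-0.0,-0.0,-0.0,-0.007,-0.003,-0.0,1],[-0.0,-0.0,-0.0,-0.006,-0.002,0.0,1],[-0.0,-0.0,-0.0,-0.007,-0.003,0.0,1],[-0.0,-0.0,-0.0,-0.006,-0.004,0.0,1]]
end [0.5718 0.0654 0.088 ]
```

View pics/t3c.png

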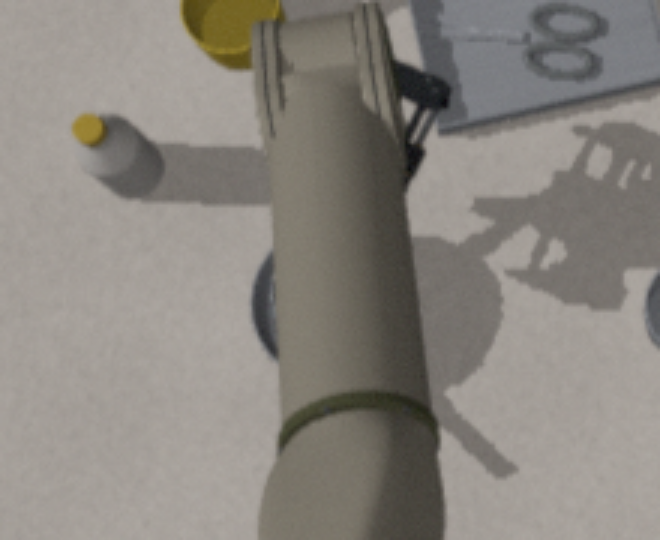

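The arm hides the nest in the top view, so I'll carry on and check with the side view.

Emit:
send_rows(
  steps=[
    [0,0,0,-0.007,-0.001,0,1],
    [0,0,0,-0.007,0,0,1],
    [0,0,0,-0.006,-0.001,0,1],
    [0,0,0,-0.007,-0.001,0,1],
    [0,0,0,-0.007,-0.001,0,1],
    [0,0,0,-0.007,-0.002,0,1],
    [0,0,0,-0.007,-0.003,0,1],
    [0,0,0,-0.006,-0.002,0,1],
    [0,0,0,-0.007,-0.003,0,1],
    [0,0,0,-0.006,-0.004,0,1],
  ],
)

```text
time: 6.35
ee_pos: [0.5688, 0.0619, 0.0883]
eef_rot: [0.865, 0.503, 0.001, -0.0]
ft_force: [0.3, 1.6, 0.2]
width: 0.0004
```

```bash
python3 - <<'E'
from plan import *
st(); im,d,P=snap('side','s4')
cv2.imwrite('pics/s4c.png',cv2.resize(im[60:260,200:420],None,fx=3,fy=3))
E
python3 arc.py -74 -104 10
```

```text
t 6.35 p [0.5688 0.0619 0.0883] yaz -29.7 zax [ 0.001  0.001 -1.   ] F [0.3 1.6 0.2] w 0.0004 j [-0.56  0.37  0.45  1.8  -0.19  1.02 -0.56]
t 6.4 p [0.5679 0.0613 0.0882] yaz -29.7 zax [ 0.     0.001 -1.   ] F [1.5 0.3 0.2] w 0.0002 j [-0.56  0.37  0.45  1.8  -0.19  1.02 -0.56]
[[-0.0,-0.1,-0.2,-0.004,-0.004,0.0,1],[-0.0,0.0,0.0,-0.005,-0.004,0.0,1],[-0.0,0.0,0.0,-0.004,-0.004,0.0,1],[-0.0,0.0,0.0,-0.005,-0.005,0.0,1],[-0.0,0.0,0.0,-0.004,-0.004,0.0,1],[-0.0,0.0,0.0,-0.004,-0.005,0.0,1],[-0.0,0.0,0.0,-0.004,-0.006,0.0,1],[-0.0,0.0,0.0,-0.004,-0.005,0.0,1],[-0.0,0.0,0.0,-0.003,-0.006,0.0,1],[-0.0,0.0,0.0,-0.003,-0.006,0.0,1]]
end [0.5056 0.0506 0.0882]
```

View pics/s4c.png

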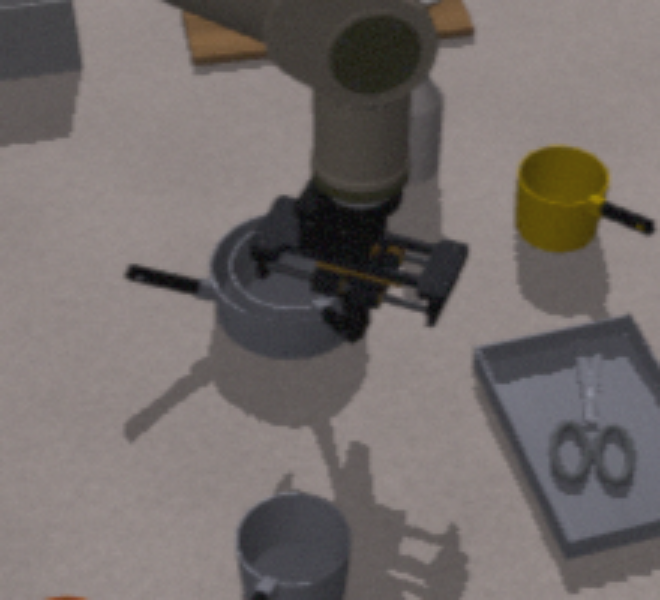

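Emit:
send_rows(
  steps=[
    [0,0,0,-0.004,-0.004,0,1],
    [0,0,0,-0.005,-0.004,0,1],
    [0,0,0,-0.004,-0.004,0,1],
    [0,0,0,-0.005,-0.005,0,1],
    [0,0,0,-0.004,-0.004,0,1],
    [0,0,0,-0.004,-0.005,0,1],
    [0,0,0,-0.004,-0.006,0,1],
    [0,0,0,-0.004,-0.005,0,1],
    [0,0,0,-0.003,-0.006,0,1],
    [0,0,0,-0.003,-0.006,0,1],
  ],
)

```text
time: 7.4
ee_pos: [0.5006, 0.0499, 0.0883]
eef_rot: [0.865, 0.502, 0.001, -0.0]
ft_force: [0.5, -0.3, -0.3]
width: 0.0004
```

```bash
cat >> m.py <<'E'
def handles(f,boxes,zl=.045):
    im,d,K,T=load(f); p=cloud(d,K,T); dark=im.max(2)<45
    for c,rad in boxes:
        reg=(np.hypot(p[...,0]-c[0],p[...,1]-c[1])<rad)&(p[...,2]>zl)&(p[...,2]<.125)
        n,l,stt,ce=cv2.connectedComponentsWithStats((dark&reg).astype(np.uint8))
        for i in range(1,n):
            if stt[i,4]>25:
                q=p[l==i]; g=q[:,:2]-q[:,:2].mean(0); w=np.linalg.svd(g,full_matrices=False)[2][0]
                a=q[np.argsort(g@w)]; print(f,stt[i,4],np.round(ce[i]),'ends',np.round(a[:4].mean(0),3),np.round(a[-4:].mean(0),3),'ang',np.degrees(np.arctan2(w[1],w[0])).round(1))
E
python3 - <<'E'
from plan import *
import m
st(); im,d,P=snap('side','s5')
cv2.imwrite('pics/s5c.png',cv2.resize(im[60:260,200:420],None,fx=3,fy=3))
m.handles('s5',[((.5125,.172),.21)]); m.rims('s5')
E
```

```text
t 7.4 p [0.5006 0.0499 0.0883] yaz -29.7 zax [ 0.001  0.001 -1.   ] F [ 0.5 -0.3 -0.3] w 0.0004 j [-0.6   0.22  0.46  1.97 -0.12  0.97 -0.61]
s5 70 [252. 152.] ends [0.356 0.139 0.097] [0.403 0.151 0.068] ang 10.6
s5 138 [293. 171.] ends [0.47  0.017 0.104] [0.514 0.074 0.062] ang 44.0
s5 big 86 c [0.5116 0.1727] r 0.0797 z 0.0577
s5 mid 39 c [0.511  0.1596] r 0.0638 z 0.069
s5 small 219 c [ 0.474  -0.1769] r 0.0481 z 0.0698
```

View pics/s5c.png

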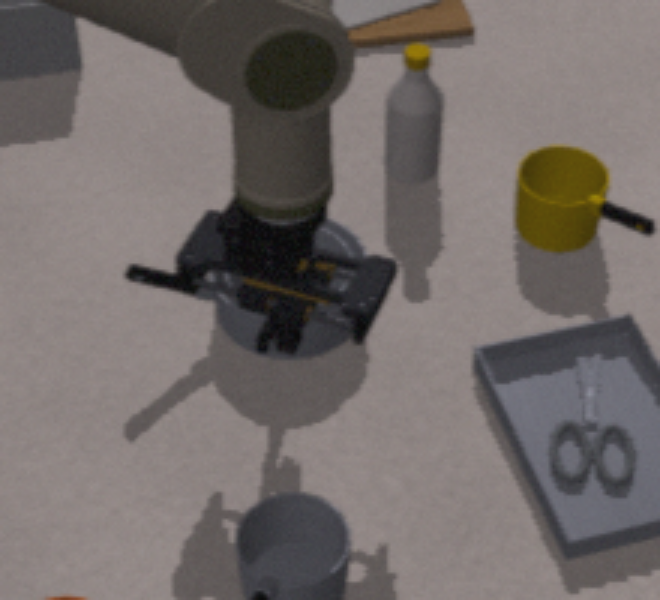

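```bash
python3 - <<'E'
import plan; from plan import *
plan.C=np.array([.511,.160])
for r in (.10,.11): print([push(f,r).round(4).tolist() for f in (-104,-106,-108,-119)])
s=read_state();D=down(-29.5)
ph=np.linspace(-107,-119,10)
plan.plan([(np.array([*push(f,.108),.088]),D) for f in ph],1)
E
```

```text
[[0.5106, 0.0694], [0.5069, 0.0696], [0.5031, 0.0699], [0.4825, 0.0743]]
[[0.5082, 0.0597], [0.5041, 0.06], [0.5, 0.0604], [0.4776, 0.0656]]Traceback (most recent call last):
  File "<stdin>", line 6, in <module>
AttributeError: 'function' object has no attribute 'plan'
```

```bash
python3 - <<'E'
import plan as PL; from plan import *
PL.C=np.array([.511,.160])
D=down(-29.5)
ph=np.linspace(-108,-118.5,9)
w=[(np.array([*PL.push(f,r),.088]),D) for f,r in zip(ph,np.linspace(.12,.116,9))]
PL.plan(w+w[-1:],1)
E
```

```text
[[-0.0,-0.1,-0.2,-0.012,0.002,0.0,1],[-0.0,0.0,0.0,-0.0,-0.003,0.0,1],[-0.0,0.0,0.0,-0.001,-0.003,0.0,1],[-0.0,0.0,0.0,-0.0,-0.003,0.0,1],[-0.0,0.0,0.0,-0.0,-0.003,0.0,1],[-0.0,0.0,0.0,-0.001,-0.002,0.0,1],[-0.0,0.0,0.0,0.0,-0.003,0.0,1],[-0.0,0.0,0.0,-0.0,-0.003,0.0,1],[-0.0,0.0,0.0,-0.0,-0.003,0.0,1],[-0.0,0.0,0.0,-0.0,-0.0,0.0,1]]
end [0.4744 0.0481 0.0881]
```

```bash
python3 - <<'E'
import plan as PL; from plan import *
st(); PL.C=np.array([.511,.160]); print(push(-108,.12),push(-118.5,.116))
E
```

```text
t 7.45 p [0.4996 0.0499 0.0881] yaz -29.7 zax [ 0.     0.001 -1.   ] F [-0.1  0.1 -0.6] w 0.0006 j [-0.6   0.22  0.46  1.97 -0.12  0.97 -0.61]
[0.49540505 0.03889164] [0.47424844 0.04795886]
```

```bash
python3 - <<'E'
import plan as PL; from plan import *
PL.C=np.array([.511,.160])
D=down(-29.5)
for f in (-104,-106,-108): print(PL.push(f,.108))
ph=np.linspace(-108,-119,9)
w=[(np.array([*PL.push(f,r),.088]),D) for f,r in zip(ph,np.linspace(.108,.108,9))]
PL.plan(w+w[-1:],1)
E
```

```text
[0.50718266 0.0496455 ]
[0.50315108 0.0498983 ]
[0.49911326 0.05030432]
[[-0.0,-0.1,-0.2,0.0,-0.001,0.0,1],[-0.0,0.0,0.0,-0.001,-0.002,0.0,1],[-0.0,0.0,0.0,-0.001,-0.003,0.0,1],[-0.0,0.0,0.0,-0.001,-0.003,0.0,1],[-0.0,0.0,0.0,-0.001,-0.002,0.0,1],[-0.0,0.0,0.0,-0.0,-0.003,0.0,1],[-0.0,0.0,0.0,-0.001,-0.003,0.0,1],[-0.0,0.0,0.0,-0.001,-0.002,0.0,1],[-0.0,0.0,0.0,-0.0,-0.003,0.0,1],[-0.0,0.0,0.0,-0.0,-0.0,0.0,1]]
end [0.4775 0.0555 0.0881]
```

Emit:
send_rows(
  steps=[
    [0,0,0,0,-0.001,0,1],
    [0,0,0,-0.001,-0.002,0,1],
    [0,0,0,-0.001,-0.003,0,1],
    [0,0,0,-0.001,-0.003,0,1],
    [0,0,0,-0.001,-0.002,0,1],
    [0,0,0,0,-0.003,0,1],
    [0,0,0,-0.001,-0.003,0,1],
    [0,0,0,-0.001,-0.002,0,1],
    [0,0,0,0,-0.003,0,1],
    [0,0,0,0,0,0,1],
  ],
)

```text
time: 8.45
ee_pos: [0.4761, 0.0562, 0.0884]
eef_rot: [0.865, 0.503, 0.001, -0.0]
ft_force: [0.4, 0.6, -0.1]
width: 0.0004
```

```bash
python3 - <<'E'
from plan import *
import m
st(); im,d,P=snap('side','s6')
m.handles('s6',[((.5125,.172),.21)]); m.rims('s6')
E
```

```text
t 8.45 p [0.4761 0.0562 0.0884] yaz -29.7 zax [ 0.002  0.001 -1.   ] F [ 0.4  0.6 -0.1] w 0.0004 j [-0.63  0.16  0.45  2.03 -0.09  0.96 -0.65]
s6 30 [247. 151.] ends [0.356 0.14  0.097] [0.377 0.144 0.085] ang 14.1
s6 129 [284. 170.] ends [0.442 0.032 0.107] [0.486 0.059 0.082] ang 19.1
s6 big 83 c [0.5117 0.1717] r 0.0805 z 0.0572
s6 mid 40 c [0.512  0.1627] r 0.0621 z 0.0682
s6 small 213 c [ 0.474  -0.1768] r 0.0482 z 0.0695
```

Emit:
send_rows(
  steps=[
    [0,0,0,0,0.01,0,1],
    [0,0,0,0,0.012,0,1],
    [0,0,0,0,0.01,0,1],
    [0,0,0,0,0,-0.015,1],
    [0,0,0,0,0,-0.02,1],
    [0,0,0,0,0,-0.02,0.3],
    [0,0,0,-0.02,0.01,-0.015,0],
    [0,0,0,-0.03,0.02,-0.01,-0.3],
    [0,0,0,-0.03,0.02,0,-0.3],
    [0,0,0,-0.03,0.02,0,-0.3],
  ],
)

```text
time: 9.5
ee_pos: [0.5175, -0.0954, 0.1712]
eef_rot: [0.863, 0.505, -0.001, 0.001]
ft_force: [0.3, -0.1, -0.1]
width: 0.0323
```

```bash
python3 - <<'E'
from plan import *
import m
st(); im,d,P=snap('top','t7'); im2,d2,P2=snap('side','s7')
for f in ('t7','s7'):
    m.handles(f,[((.5125,.172),.19),((.474,-.177),.16)]); m.rims(f)
cv2.imwrite('pics/t7c.png',cv2.resize(im[140:300,180:440],None,fx=3,fy=3))
cv2.imwrite('pics/s7c.png',cv2.resize(im2[60:260,200:420],None,fx=3,fy=3))
E
```

```text
t 9.5 p [ 0.5175 -0.0954  0.1712] yaz -29.3 zax [-0.    -0.002 -1.   ] F [ 0.3 -0.1 -0.1] w 0.0323 j [-0.43  0.17  0.59  1.84 -0.1   1.16 -0.32]
t7 66 [280. 233.] ends [0.474 0.088 0.086] [0.444 0.033 0.113] ang -118.4
t7 64 [250. 262.] ends [0.417 0.155 0.068] [0.356 0.144 0.102] ang -170.2
t7 81 [394. 235.] ends [ 0.442 -0.234  0.08 ] [ 0.41  -0.29   0.106] ang -118.9
t7 big 190 c [0.5132 0.1733] r 0.0797 z 0.0587
t7 mid 146 c [0.5126 0.1625] r 0.0637 z 0.0698
t7 small 71 c [ 0.475 -0.175] r 0.0481 z 0.0706
s7 88 [254. 153.] ends [0.356 0.141 0.096] [0.418 0.152 0.059] ang 11.2
s7 108 [281. 267.] ends [ 0.443 -0.235  0.079] [ 0.409 -0.297  0.101] ang -119.5
s7 big 59 c [0.5109 0.1702] r 0.0805 z 0.0571
s7 mid 38 c [0.5032 0.1681] r 0.0541 z 0.0682
s7 small 214 c [ 0.474  -0.1767] r 0.0484 z 0.0697
```

View pics/t7c.png

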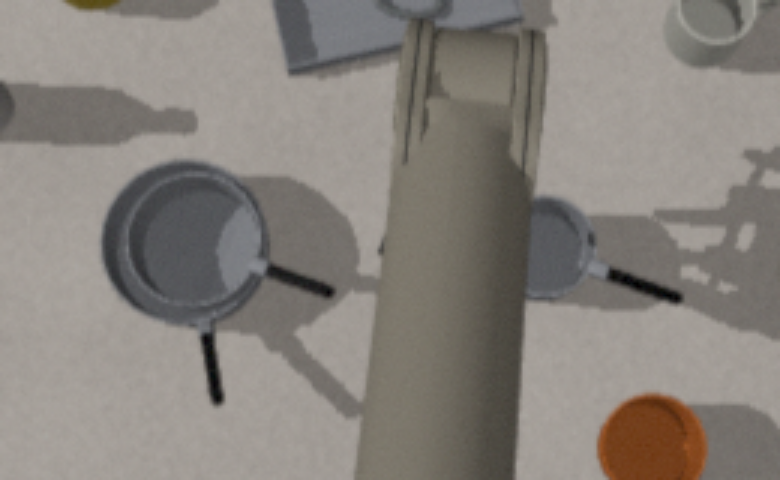

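View pics/s7c.png

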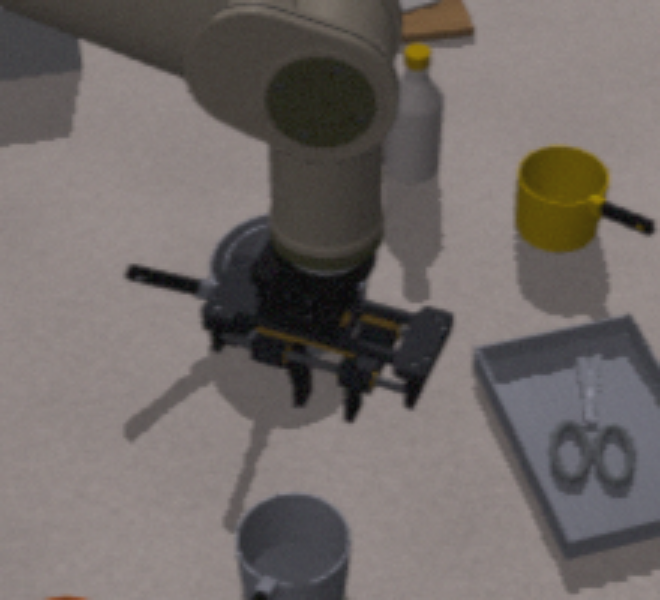

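```bash
python3 - <<'E'
from plan import *
D=down(-29.4); s=read_state()
w=line(s['ee_pos'],[.4313,-.2527,.15],8); w+=[w[-1]]*2
plan([(q,D) for q in w],0)
E
```

```text
[[0.1,0.2,-0.4,-0.022,0.0,0.003,0],[0.0,0.0,-0.0,-0.022,0.0,0.002,0],[0.0,0.0,-0.0,-0.022,0.0,0.003,0],[0.0,0.0,-0.0,-0.022,0.0,0.003,0],[0.0,0.0,-0.0,-0.021,0.0,0.002,0],[0.0,0.0,-0.0,-0.022,0.0,0.003,0],[0.0,0.0,-0.0,-0.022,0.0,0.003,0],[0.0,0.0,-0.0,-0.022,0.0,0.002,0],[0.0,0.0,-0.0,-0.0,0.0,0.0,0],[0.0,0.0,-0.0,-0.0,0.0,0.0,0]]
end [ 0.431  -0.2524  0.1504]
```

Emit:
send_rows(
  steps=[
    [0,0.1,0,-0.022,0,0.003,0],
    [0,0,0,-0.022,0,0.002,0],
    [0,0,0,-0.022,0,0.003,0],
    [0,0,0,-0.022,0,0.003,0],
    [0,0,0,-0.021,0,0.002,0],
    [0,0,0,-0.022,0,0.003,0],
    [0,0,0,-0.015,0,0.003,0],
    [0,0,0,-0.008,0,0.002,0],
    [0,0,0,0,0,0,0],
    [0,0,0,0,0,0,0],
  ],
)

```text
time: 10.6
ee_pos: [0.4411, -0.242, 0.1496]
eef_rot: [0.866, 0.5, -0.002, 0.002]
ft_force: [0.6, 0.3, -0.2]
width: 0.0434
```

```bash
python3 - <<'E'
from plan import *
import m
st(); im,d,P=snap('wrist','w8'); cv2.imwrite('pics/w8c.png',im)
im,d,K,T=load('w8'); p=cloud(d,K,T)
mk=(np.abs(p[...,2]-.09)<.03)&(np.hypot(p[...,0]-.43,p[...,1]+.25)<.09)&(d>0)&(im.max(2)<60)
n,l,stt,ce=cv2.connectedComponentsWithStats(mk.astype(np.uint8))
for i in range(1,n):
    if stt[i,4]>150:
        q=p[l==i]; g=q[:,:2]-q[:,:2].mean(0); w=np.linalg.svd(g,full_matrices=False)[2][0]; a=q[np.argsort(g@w)]
        print(stt[i,4],ce[i].round(),a[:20].mean(0).round(3),a[-20:].mean(0).round(3),np.degrees(np.arctan2(w[1],w[0])).round(1))
w=line(read_state()['ee_pos'],[.4313,-.2527,.082],8); w+=[w[-1]]*2
plan([(q,down(-29.4)) for q in w],0)
E
```

```text
t 10.6 p [ 0.4411 -0.242   0.1496] yaz -30.0 zax [-0.001 -0.006 -1.   ] F [ 0.6  0.3 -0.2] w 0.0434 j [-0.24  0.15  0.7   1.92 -0.1   1.1  -0.02]
1070 [319. 239.] [ 0.445 -0.233  0.08 ] [ 0.426 -0.264  0.092] -119.9
356 [319. 313.] [ 0.418 -0.283  0.1  ] [ 0.41  -0.291  0.102] -127.5
[[0.1,0.3,-0.6,-0.002,-0.0,0.008,0],[-0.0,0.0,0.0,-0.001,-0.001,0.009,0],[-0.0,0.0,0.0,-0.002,-0.0,0.008,0],[-0.0,0.0,0.0,-0.002,-0.001,0.009,0],[-0.0,0.0,0.0,-0.002,-0.0,0.008,0],[-0.0,0.0,0.0,-0.002,-0.0,0.009,0],[-0.0,0.0,0.0,-0.001,-0.001,0.008,0],[-0.0,0.0,0.0,-0.002,-0.0,0.009,0],[-0.0,0.0,0.0,-0.0,-0.0,-0.0,0],[-0.0,0.0,0.0,-0.0,-0.0,-0.0,0]]
end [ 0.4316 -0.2527  0.0816]
```

View pics/w8c.png

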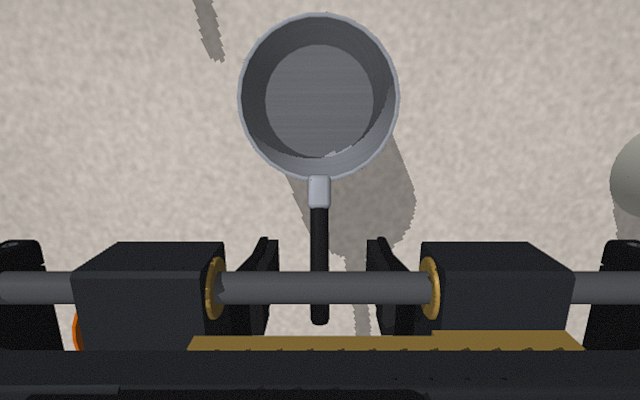

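The wrist view shows the handle, at column 319, midway between the fingers and in line with the pan. I'll go down now.

Emit:
send_rows(
  steps=[
    [0.1,0.2,-0.3,-0.003,0,0.008,0],
    [0,0,0,-0.003,0,0.009,0],
    [0,0,0,-0.003,0,0.008,0],
    [0,0,0,-0.002,0,0.009,0],
    [0,0,0,-0.001,0,0.008,0],
    [0,0,0,0,0,0.009,0],
    [0,0,0,0,0,0.006,0],
    [0,0,0,0,0,0.003,0],
    [0,0,0,0,0,0,0],
    [0,0,0,0,0,0,0],
  ],
)

```text
time: 11.65
ee_pos: [0.4354, -0.2511, 0.0833]
eef_rot: [0.864, 0.504, -0.002, -0.0]
ft_force: [0.8, 0.0, 0.1]
width: 0.0436
```

```bash
python3 - <<'E'
from plan import *
st()
E
```

```text
t 11.65 p [ 0.4354 -0.2511  0.0833] yaz -29.5 zax [-0.003 -0.001 -1.   ] F [0.8 0.  0.1] w 0.0436 j [-0.18  0.25  0.69  1.98 -0.19  0.97  0.09]
```

Emit:
send_rows(
  steps=[
    [0,0,0,-0.003,-0.003,0.002,0],
    [0,0,0,0,0,0,0],
    [0,0,0,0,0,0,1],
    [0,0,0,0,0,0,1],
    [0,0,0,0,0,0,1],
    [0,0,0,0,0,0,1],
    [0,0,0,0,0,0,1],
    [0,0,0,0,0,0,1],
    [0,0,0,0,0,0,1],
    [0,0,0,0,0,0,1],
  ],
  force=50,
)

```text
time: 12.65
ee_pos: [0.4318, -0.2525, 0.0823]
eef_rot: [0.864, 0.504, -0.001, 0.001]
ft_force: [1.0, 0.5, 0.0]
width: 0.0115
```

```bash
python3 - <<'E'
from plan import *
st()
E
```

```text
t 12.65 p [ 0.4318 -0.2525  0.0823] yaz -29.4 zax [-0.001 -0.002 -1.   ] F [1.  0.5 0. ] w 0.0115 j [-0.18  0.25  0.69  1.99 -0.19  0.96  0.09]
```

Emit:
send_rows(
  steps=[
    [0,0,0,0,0,-0.004,1],
    [0,0,0,0,0,-0.008,1],
    [0,0,0,0,0,-0.013,1],
    [0,0,0,0,0,-0.016,1],
    [0,0,0,0,0,-0.018,1],
    [0,0,0,0,0,-0.018,1],
    [0,0,0,0,0,-0.018,1],
    [0,0,0,0,0,-0.018,1],
    [0,0,0,0,0,-0.012,1],
    [0,0,0,0,0,-0.006,1],
  ],
)

```text
time: 13.65
ee_pos: [0.4304, -0.2532, 0.2247]
eef_rot: [0.864, 0.503, -0.001, 0.001]
ft_force: [-0.4, 0.3, -2.9]
width: 0.0116
```

```bash
python3 - <<'E'
from plan import *
import m
st(); im,d,P=snap('side','s9'); im2,d2,P2=snap('wrist','w9')
cv2.imwrite('pics/s9c.png',cv2.resize(im[100:300,180:400],None,fx=3,fy=3))
for f in('s9','w9'):
    im,d,K,T=load(f); p=cloud(d,K,T)
    mk=(np.hypot(p[...,0]-.47,p[...,1]+.18)<.075)&(p[...,2]>.10)&(p[...,2]<.25)&(im.max(2)>50)
    q=p[mk]; print(f,mk.sum(),q.min(0).round(3),q.max(0).round(3))
E
```

```text
t 13.65 p [ 0.4304 -0.2532  0.2247] yaz -29.6 zax [ 0.    -0.002 -1.   ] F [-0.4  0.3 -2.9] w 0.0116 j [-0.25  0.05  0.72  1.84 -0.03  1.26 -0.04]
s9 415 [ 0.445 -0.228  0.141] [ 0.52  -0.126  0.216]
w9 37873 [ 0.423 -0.252  0.143] [ 0.525 -0.132  0.243]
```

View pics/s9c.png

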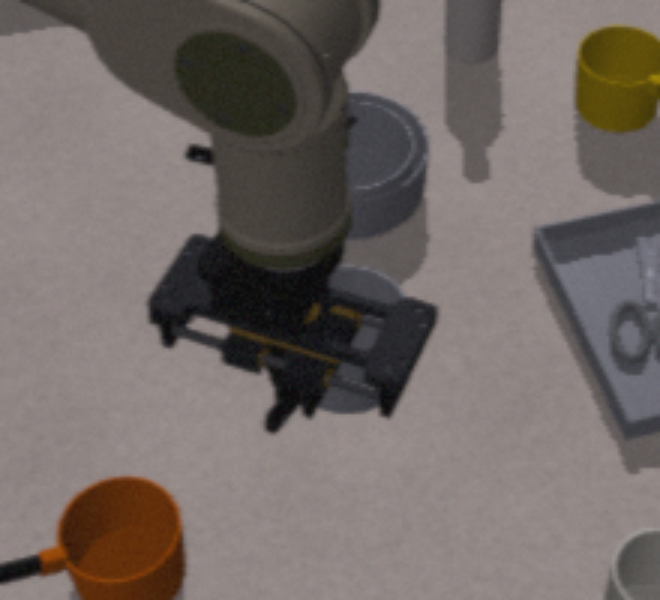

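View pics/w9.png

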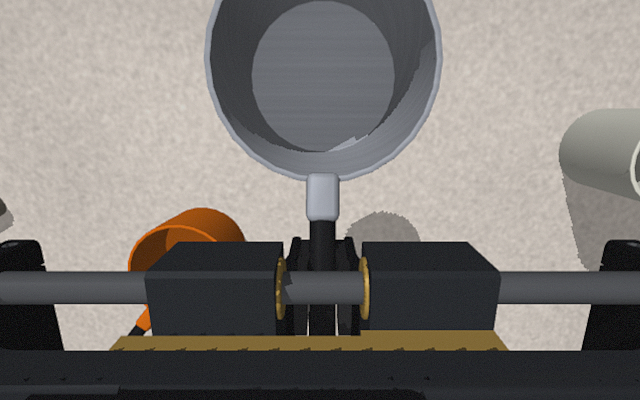

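```bash
cat > tilt.py <<'E'
from plan import *
import m
def tilt(f):
    im,d,K,T=load(f); p=cloud(d,K,T)
    q=p[30:130,275:370].reshape(-1,3); c=q.mean(0)
    for _ in range(3):
        c=q.mean(0); n=np.linalg.svd(q-c,full_matrices=False)[2][2]; e=(q-c)@n; q=q[abs(e)<max(.003,1.5*e.std())]
    n*=np.sign(n[2]); print(f,'floor n',n.round(3),'tilt',np.degrees(np.arccos(n[2])).round(1),'az',np.degrees(np.arctan2(n[1],n[0])).round(0),'c',c.round(4),len(q))
if __name__=='__main__':
    import sys; tilt(sys.argv[1])
E
python3 tilt.py w9
python3 - <<'E'
# rim circle in wrist image: max-height points
from plan import *
import m
im,d,K,T=load('w9'); p=cloud(d,K,T)
mk=(p[...,2]>.185)&(p[...,2]<.24)&(im.max(2)>70)&(d>0); mk[230:]=0
# rim: top edge points - for each azimuth bin about approx centre take highest
c=np.array([.474,-.177]); q=p[mk]; a=np.degrees(np.arctan2(q[:,1]-c[1],q[:,0]-c[0])); out=[]
for b in range(-180,180,10):
    k=(a>=b)&(a<b+10)
    if k.sum()>5:
        t=q[k]; t=t[np.argsort(-t[:,2])[:8]]; out.append(t.mean(0))
out=np.array(out); cc,r=m.circ(out); print('rim',cc.round(4),r.round(4)); A=np.c_[out[:,:2]-cc,np.ones(len(out))]; print(np.linalg.lstsq(A,out[:,2],rcond=None)[0].round(4), out[:,2].round(3))
E
```

```text
w9 floor n [0.003 0.007 1.   ] tilt 0.4 az 70.0 c [ 0.4745 -0.1775  0.1455] 9456
rim [ 0.4733 -0.1801] 0.0478
[-0.0604 -0.0759  0.2133] [0.215 0.215 0.215 0.215 0.215 0.223 0.223 0.215 0.215 0.215 0.215 0.215
 0.215 0.215 0.215 0.215 0.215 0.215 0.213 0.192 0.214 0.214 0.215 0.215
 0.215 0.215 0.215]
```

```bash
cat > go.py <<'E'
from plan import *
import sys
def go(pos,yaw,n,pad=0,jaw=1,total=None):
    st(); s=read_state(); Q0=R.from_quat(s['eef_rot']); dv=(Q0.inv()*R.from_matrix(down(yaw))).as_rotvec(degrees=True)
    total=total or n
    ps=line(s['ee_pos'],pos,total); w=[(ps[k],(Q0*R.from_rotvec(dv*(k+1)/total,degrees=True)).as_matrix()) for k in range(n)]
    plan(w+[w[-1]]*pad,jaw)
E
python3 -c "
from go import *
go([.5449,.0806,.222],21.5,10,total=18)"
```

```text
t 13.75 p [ 0.4305 -0.2531  0.224 ] yaz -29.6 zax [ 0.    -0.002 -1.   ] F [-0.   0.4 -2.5] w 0.0114 j [-0.25  0.05  0.72  1.84 -0.03  1.26 -0.04]
[[0.0,0.0,-2.8,0.019,-0.004,0.0,1],[0.0,0.0,-2.9,0.02,-0.002,0.0,1],[0.0,0.0,-2.8,0.019,-0.002,0.0,1],[0.0,0.0,-2.9,0.02,-0.001,0.0,1],[-0.0,0.0,-2.8,0.019,0.001,0.0,1],[-0.0,0.0,-2.8,0.02,0.001,0.0,1],[-0.0,0.1,-2.9,0.019,0.002,0.0,1],[-0.0,-0.0,-2.8,0.02,0.003,0.001,1],[0.0,-0.0,-2.8,0.019,0.004,-0.0,1],[0.0,-0.0,-2.9,0.019,0.005,-0.0,1]]
end [ 0.4938 -0.0676  0.2227]
```

Emit:
send_rows(
  steps=[
    [0,0,-1.5,0.008,-0.002,0,1],
    [0,0,-2.9,0.016,-0.002,0,1],
    [0,0,-2.8,0.019,-0.002,0,1],
    [0,0,-2.9,0.02,-0.001,0,1],
    [0,0,-2.8,0.019,0.001,0,1],
    [0,0,-2.8,0.02,0.001,0,1],
    [0,0,-2.9,0.019,0.002,0,1],
    [0,0,-2.8,0.02,0.003,0,1],
    [0,0,-2.8,0.019,0.004,0,1],
    [0,0,-2.9,0.019,0.005,0,1],
  ],
)

```text
time: 14.75
ee_pos: [0.4921, -0.0654, 0.2204]
eef_rot: [0.707, 0.707, -0.002, -0.001]
ft_force: [0.8, -0.0, -1.7]
width: 0.0115
```

```bash
python3 -c "
from go import *
go([.5449,.0806,.212],21.5,8,pad=2)"
```

```text
t 14.75 p [ 0.4921 -0.0654  0.2204] yaz -0.0 zax [-0.005 -0.002 -1.   ] F [ 0.8 -0.  -1.7] w 0.0115 j [-0.45  0.05  0.51  1.84 -0.02  1.26  0.07]
[[-0.0,0.0,-2.7,0.018,0.007,0.001,1],[-0.1,0.0,-2.7,0.018,0.007,0.001,1],[-0.0,0.0,-2.7,0.018,0.008,0.001,1],[-0.1,0.0,-2.7,0.017,0.009,0.001,1],[0.0,0.0,-2.6,0.017,0.01,0.001,1],[-0.0,0.0,-2.7,0.016,0.011,0.001,1],[-0.1,0.0,-2.7,0.015,0.011,0.001,1],[-0.0,0.0,-2.7,0.016,0.013,0.001,1],[-0.0,0.0,-0.0,-0.0,-0.0,0.0,1],[-0.0,0.0,-0.0,-0.0,-0.0,0.0,1]]
end [0.5452 0.0812 0.212 ]
```

Emit:
send_rows(
  steps=[
    [0,0,-2.7,0.018,0.007,0.001,1],
    [0,0,-2.7,0.018,0.007,0.001,1],
    [0,0,-2.7,0.018,0.008,0.001,1],
    [0,0,-2.7,0.017,0.009,0.001,1],
    [0,0,-2.6,0.017,0.01,0.001,1],
    [0,0,-2.7,0.016,0.011,0.001,1],
    [0,0,-2.0,0.012,0.009,0.001,1],
    [0,0,-1.0,0.006,0.005,0,1],
    [0,0,0,0,0,0,1],
    [0,0,0,0,0,0,1],
  ],
)

```text
time: 15.75
ee_pos: [0.5425, 0.0812, 0.2113]
eef_rot: [0.565, 0.825, -0.003, -0.002]
ft_force: [-0.3, 0.3, -1.6]
width: 0.0119
```

```bash
python3 - <<'E'
from go import *
import m
im2,d2,P2=snap('wrist','w11'); im,d,P=snap('side','s11')
cv2.imwrite('pics/s11c.png',cv2.resize(im[60:260,200:420],None,fx=3,fy=3))
m.rims('s11'); m.handles('s11',[((.5125,.172),.19)])
go([.5449,.0806,.15],21.5,8,pad=2)
E
python3 tilt.py w11
```

```text
s11 big 154 c [0.512  0.1727] r 0.0794 z 0.0576
s11 mid 96 c [0.5117 0.1614] r 0.0638 z 0.0683
s11 small few
s11 90 [255. 153.] ends [0.356 0.141 0.096] [0.418 0.149 0.064] ang 8.8
s11 75 [281. 168.] ends [0.478 0.091 0.072] [0.444 0.029 0.107] ang -118.6
t 15.85 p [0.5425 0.0809 0.2114] yaz 21.1 zax [-0.006 -0.002 -1.   ] F [ 0.5 -0.4 -1.2] w 0.0117 j [-0.57  0.19  0.39  1.72 -0.07  1.26  0.2 ]
[[-0.0,-0.0,-0.0,-0.0,0.0,0.008,1],[-0.1,-0.0,-0.1,-0.0,0.001,0.007,1],[-0.0,-0.0,-0.0,-0.0,-0.0,0.008,1],[-0.1,-0.0,-0.1,-0.001,0.0,0.008,1],[-0.0,-0.0,-0.0,0.0,0.001,0.007,1],[-0.1,-0.0,-0.1,0.0,-0.0,0.008,1],[-0.0,-0.0,-0.0,-0.0,0.0,0.008,1],[-0.1,-0.0,-0.1,-0.0,0.0,0.007,1],[0.0,-0.0,0.0,-0.0,0.0,0.0,1],[0.0,-0.0,0.0,-0.0,0.0,0.0,1]]
end [0.5445 0.0806 0.1504]
w11 floor n [0.006 0.006 1.   ] tilt 0.5 az 45.0 c [0.5104 0.1626 0.1317] 9466
```

View pics/s11c.png

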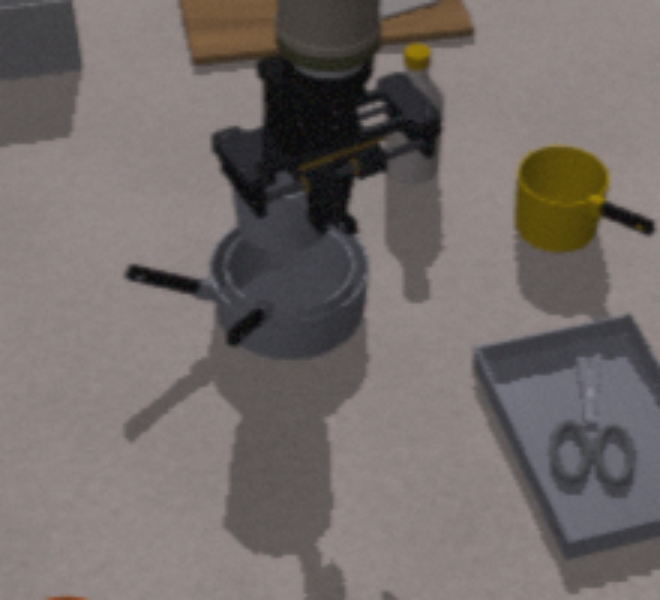

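View pics/w11.png

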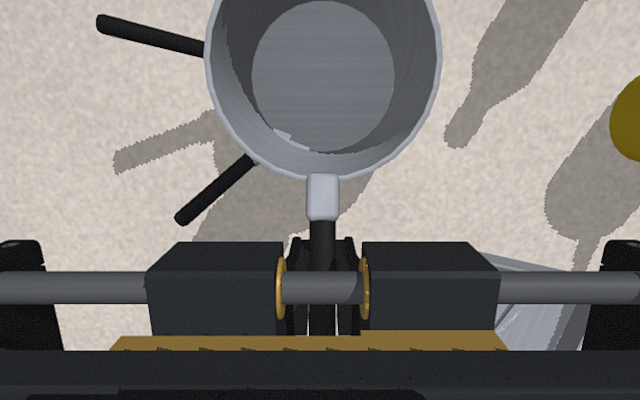

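Emit:
send_rows(
  steps=[
    [0,-0.2,0,-0.001,0.002,0.004,1],
    [-0.1,0,-0.2,0,0,0.007,1],
    [-0.1,0,0,0,0,0.007,1],
    [0,0,0,0,0,0.007,1],
    [0,0,0,0,0,0.007,1],
    [0,0,0,0,0,0.007,1],
    [0,0,0,0,0,0.005,1],
    [0,0,0,0,0,0.003,1],
    [0,0,0,0,0,0,1],
    [0,0,0,0,0,0,1],
  ],
)

```text
time: 16.85
ee_pos: [0.5441, 0.078, 0.1596]
eef_rot: [0.566, 0.825, -0.003, 0.0]
ft_force: [-0.1, 0.5, -1.3]
width: 0.0116
```

```bash
python3 - <<'E'
from go import *
im2,d2,P2=snap('wrist','w12'); im,d,P=snap('side','s12')
cv2.imwrite('pics/s12c.png',cv2.resize(im[60:260,200:420],None,fx=3,fy=3))
import tilt; tilt.tilt('w12')
go([.5445,.0803,.105],21.5,8,pad=2)
E
```

```text
w12 floor n [0.001 0.01  1.   ] tilt 0.6 az 84.0 c [0.5123 0.1592 0.0798] 9457
t 16.95 p [0.5441 0.0781 0.1598] yaz 21.1 zax [-0.002 -0.005 -1.   ] F [ 0.5 -0.2 -2.3] w 0.0113 j [-0.56  0.23  0.39  1.78 -0.09  1.15  0.22]
[[-0.0,0.0,-0.1,0.0,0.0,0.007,1],[-0.0,0.1,-0.0,0.001,0.0,0.007,1],[-0.1,-0.0,-0.1,-0.0,0.0,0.007,1],[0.0,0.0,-0.0,0.0,0.001,0.006,1],[-0.0,0.0,-0.1,0.0,-0.0,0.007,1],[-0.0,0.1,-0.0,0.001,-0.0,0.007,1],[-0.1,-0.0,-0.1,-0.0,0.0,0.007,1],[0.0,0.0,-0.0,0.0,0.0,0.007,1],[0.0,0.0,-0.0,0.0,0.0,-0.0,1],[0.0,0.0,-0.0,0.0,0.0,-0.0,1]]
end [0.5443 0.0802 0.1048]
```

View pics/s12c.png

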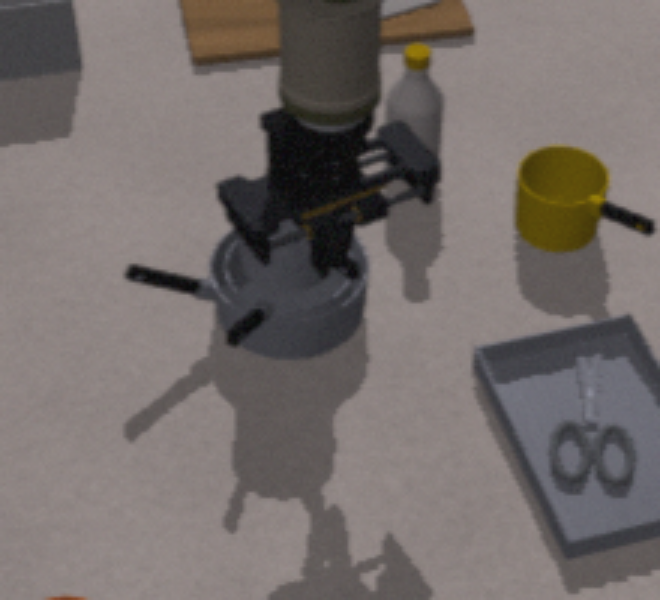

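View pics/w12.png

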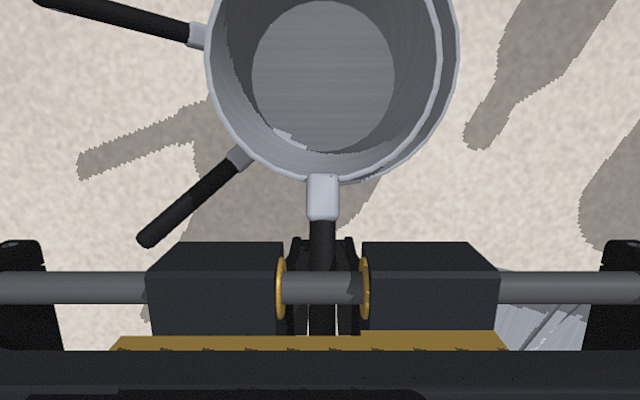

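Emit:
send_rows(
  steps=[
    [0,0.1,-0.1,0.002,0,0,1],
    [0,0.1,0,0.001,0,0.004,1],
    [0,0,0,0,0,0.006,1],
    [0,0,0,0,0,0.007,1],
    [0,0,0,0,0,0.007,1],
    [0,0,0,0,0,0.007,1],
    [0,0,0,0,0,0.007,1],
    [0,0,0,0,0,0.005,1],
    [0,0,0,0,0,0.003,1],
    [0,0,0,0,0,0,1],
  ],
)

```text
time: 17.95
ee_pos: [0.5426, 0.081, 0.1093]
eef_rot: [0.565, 0.825, -0.002, -0.001]
ft_force: [-0.2, 0.3, -2.0]
width: 0.0116
```

```bash
python3 - <<'E'
from go import *
im2,d2,P2=snap('wrist','w13')
import tilt; tilt.tilt('w13'); st()
E
```

```text
w13 floor n [0.003 0.006 1.   ] tilt 0.4 az 63.0 c [0.5106 0.1625 0.0298] 9461
t 18.0 p [0.5427 0.0811 0.1096] yaz 21.2 zax [-0.003 -0.001 -1.   ] F [ 0.2  0.2 -1.6] w 0.0117 j [-0.55  0.29  0.37  1.83 -0.12  1.05  0.24]
```

View pics/w13.png

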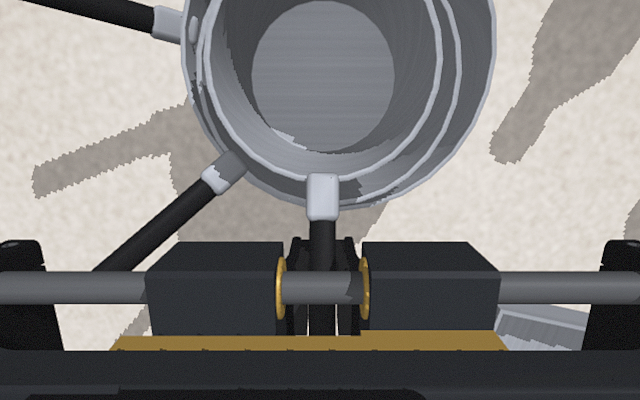

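Emit:
send_rows(
  steps=[
    [0,0,0,0,0.001,0.002,1],
    [0,0,0,0,0,0.003,1],
    [0,0,0,0,0,0.003,1],
    [0,0,0,0,0,0.002,1],
    [0,0,0,0,0,0.002,1],
    [0,0,0,0,0,0.001,1],
    [0,0,0,0,0,0.001,1],
    [0,0,0,0,0,0.001,1],
    [0,0,0,0,0,0,1],
    [0,0,0,0,0,0,1],
  ],
)

```text
time: 19.0
ee_pos: [0.5444, 0.0817, 0.0942]
eef_rot: [0.565, 0.825, -0.001, -0.001]
ft_force: [0.6, -0.2, -1.9]
width: 0.0114
```

```bash
python3 - <<'E'
from go import *
im2,d2,P2=snap('wrist','w14')
import tilt; tilt.tilt('w14'); st()
E
```

```text
w14 floor n [0.001 0.005 1.   ] tilt 0.3 az 79.0 c [0.5125 0.1631 0.0147] 9456
t 19.05 p [0.5444 0.0817 0.0942] yaz 21.2 zax [-0.002 -0.    -1.   ] F [ 0.6  0.5 -1.9] w 0.0112 j [-0.55  0.31  0.37  1.84 -0.13  1.02  0.24]
```

Emit:
send_rows(
  steps=[
    [0,0,0,0,0,0.001,1],
    [0,0,0,0,0,0.001,1],
    [0,0,0,0,0,0.001,1],
    [0,0,0,0,0,0,1],
    [0,0,0,0,0,0,1],
    [0,0,0,0,0,0.001,1],
    [0,0,0,0,0,0,1],
    [0,0,0,0,0,0,1],
    [0,0,0,0,0,0,1],
    [0,0,0,0,0,0,1],
  ],
)

```text
time: 20.05
ee_pos: [0.5449, 0.0817, 0.0909]
eef_rot: [0.565, 0.825, -0.0, -0.0]
ft_force: [-0.6, -0.6, 0.7]
width: 0.0111
```

```bash
python3 - <<'E'
from go import *
im2,d2,P2=snap('wrist','w15')
import tilt; tilt.tilt('w15'); st()
E
```

```text
w15 floor n [0.004 0.002 1.   ] tilt 0.3 az 30.0 c [0.5131 0.1632 0.0118] 9468
t 20.1 p [0.5449 0.0817 0.0909] yaz 21.2 zax [-0.  0. -1.] F [-0.2  0.3  1.1] w 0.0117 j [-0.55  0.31  0.37  1.84 -0.13  1.01  0.25]
```

Emit:
send_rows(
  steps=[
    [0,0,0,0,0,0,0.3],
    [0,0,0,0,0,0,0.3],
    [0,0,0,0,0,0,0.3],
    [0,0,0,0,0,0,0.3],
    [0,0,0,0,0,0,0.3],
    [0,0,0,0,0,-0.003,0.3],
    [0,0,0,0,0,-0.006,0.3],
    [0,0,0,0,0,-0.01,0.3],
    [0,0,0,0,0,-0.015,0.3],
    [0,0,0,0,0,-0.018,0.3],
  ],
  force=5,
)

```text
time: 21.1
ee_pos: [0.544, 0.0816, 0.1445]
eef_rot: [0.565, 0.825, -0.001, -0.001]
ft_force: [0.4, 0.2, 0.5]
width: 0.0304
```

```bash
python3 - <<'E'
from go import *
st(); go([.5449,-.12,.30],0,10)
E
```

```text
t 21.1 p [0.544  0.0816 0.1445] yaz 21.2 zax [-0.003 -0.001 -1.   ] F [0.4 0.2 0.5] w 0.0304 j [-0.56  0.25  0.38  1.8  -0.1   1.12  0.22]
t 21.1 p [0.544  0.0816 0.1445] yaz 21.2 zax [-0.003 -0.001 -1.   ] F [0.4 0.2 0.5] w 0.0304 j [-0.56  0.25  0.38  1.8  -0.1   1.12  0.22]
[[-0.0,0.0,2.1,-0.019,-0.007,-0.016,1],[-0.0,0.0,2.1,-0.019,-0.007,-0.015,1],[-0.1,0.0,2.2,-0.019,-0.006,-0.016,1],[0.0,0.0,2.1,-0.02,-0.005,-0.015,1],[0.0,0.0,2.1,-0.019,-0.004,-0.016,1],[-0.0,0.0,2.1,-0.02,-0.004,-0.015,1],[-0.0,0.0,2.1,-0.02,-0.003,-0.016,1],[-0.0,0.0,2.1,-0.02,-0.002,-0.015,1],[-0.1,0.0,2.2,-0.02,-0.001,-0.016,1],[0.0,0.0,2.1,-0.02,-0.001,-0.015,1]]
end [ 0.5448 -0.1196  0.2996]
```

Tips are now at 0.127, above all the handles. I'll go up a little more, then away to −y so the cameras can see.

Emit:
send_rows(
  steps=[
    [0,0,0,0,0,-0.02,0.3],
    [0,0,0,0,0,-0.02,0.3],
    [0,0,2,-0.019,-0.006,-0.02,0.3],
    [0,0,2,-0.025,-0.005,-0.016,0.3],
    [0,0,2,-0.03,-0.004,-0.016,0.3],
    [0,0,2,-0.03,-0.004,-0.015,0.3],
    [0,0,2,-0.03,-0.003,-0.01,0.3],
    [0,0,2,-0.03,-0.002,0,0.3],
    [0,0,2,-0.03,-0.001,0,0.3],
    [0,0,0,-0.02,-0.001,0,0.3],
  ],
)

```text
time: 22.1
ee_pos: [0.5727, -0.1374, 0.28]
eef_rot: [0.663, 0.749, 0.005, 0.003]
ft_force: [1.2, -0.6, 0.1]
width: 0.0303
```

```bash
python3 - <<'E'
from go import *
import m
st(); im,d,P=snap('top','t16'); im2,d2,P2=snap('side','s16')
cv2.imwrite('pics/t16c.png',cv2.resize(im[140:300,180:440],None,fx=3,fy=3))
cv2.imwrite('pics/s16c.png',cv2.resize(im2[60:260,200:420],None,fx=3,fy=3))
for f in('t16','s16'): m.handles(f,[((.5125,.172),.19)]); m.rims(f)
for f in('t16','s16'):
    im,d,K,T=load(f); p=cloud(d,K,T)
    mk=(np.hypot(p[...,0]-.512,p[...,1]-.162)<.062)&(p[...,2]>.0755)&(p[...,2]<.09)&(im.max(2)>50)
    q=p[mk]
    for _ in range(5):
        c,r=m.circ(q); e=abs(np.hypot(*(q[:,:2]-c).T)-r); q=q[e<max(.004,np.percentile(e,85))]
    print('small rim',c.round(4),r.round(4),'z',np.median(q[:,2]).round(4),len(q), 'plane',np.linalg.lstsq(np.c_[q[:,:2]-c,np.ones(len(q))],q[:,2],rcond=None)[0].round(3))
E
```

```text
t 22.1 p [ 0.5727 -0.1374  0.28  ] yaz 7.0 zax [ 0.011  0.003 -1.   ] F [ 1.2 -0.6  0.1] w 0.0303 j [-0.31  0.24  0.57  1.54 -0.14  1.39  0.39]
t16 74 [273. 203.] ends [0.558 0.041 0.116] [0.535 0.1   0.09 ] ang 111.3
t16 67 [280. 233.] ends [0.474 0.088 0.086] [0.445 0.033 0.11 ] ang -117.9
t16 64 [250. 262.] ends [0.419 0.155 0.066] [0.355 0.144 0.104] ang -170.3
t16 big 209 c [0.5134 0.1735] r 0.0797 z 0.0585
t16 mid 131 c [0.5126 0.1629] r 0.0636 z 0.0695
t16 small few
s16 93 [254. 153.] ends [0.356 0.138 0.099] [0.418 0.152 0.06 ] ang 10.2
s16 73 [281. 169.] ends [0.476 0.09  0.072] [0.444 0.031 0.107] ang -118.5
s16 28 [315. 166.] ends [0.545 0.079 0.075] [0.557 0.034 0.105] ang -77.0
s16 big 156 c [0.5114 0.1733] r 0.0789 z 0.0567
s16 mid 76 c [0.5081 0.1726] r 0.0546 z 0.068
s16 small few
small rim [0.5114 0.1642] 0.0482 z 0.0805 132 plane [-0.01  -0.017  0.081]
small rim [0.509  0.1638] 0.0472 z 0.079 55 plane [0.018 0.007 0.08 ]
```

View pics/t16c.png

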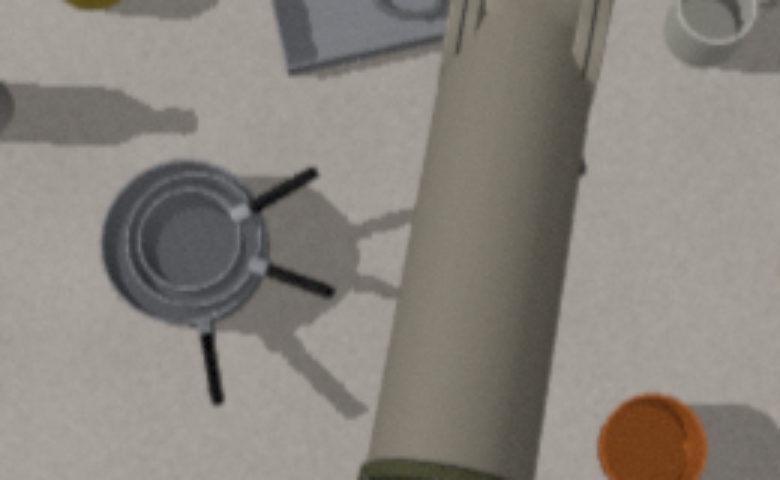

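View pics/s16c.png

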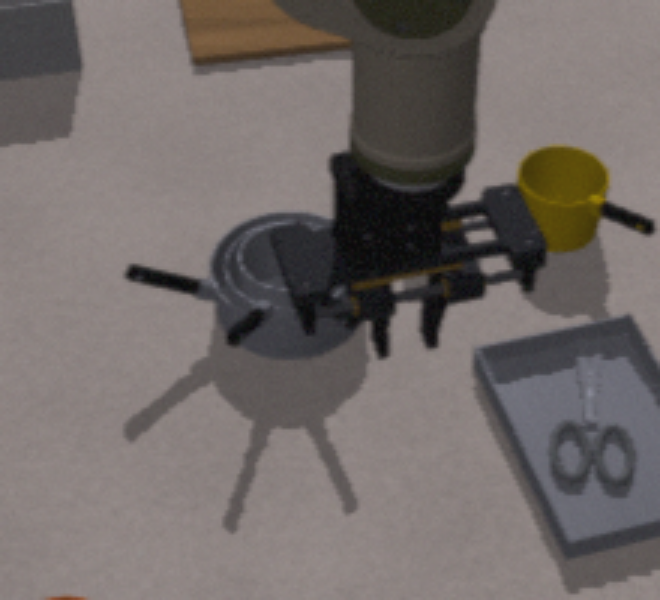

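The handles are at −170°, −118° and −69°. The small pan's rim is at 80 mm (8 + 72) and level. I'll let the arm settle, check that nothing else moved, and hand in.

Emit:
send_rows(
  steps=[
    [0,0,0,0,0,0,0.3],
    [0,0,0,0,0,0,0.3],
    [0,0,0,0,0,0,0.3],
    [0,0,0,0,0,0,0.3],
    [0,0,0,0,0,0,0.3],
    [0,0,0,0,0,0,0.3],
    [0,0,0,0,0,0,0.3],
    [0,0,0,0,0,0,0.3],
    [0,0,0,0,0,0,0.3],
    [0,0,0,0,0,0,0.3],
  ],
)

```text
time: 23.2
ee_pos: [0.5726, -0.1343, 0.2811]
eef_rot: [0.661, 0.75, 0.005, 0.003]
ft_force: [-0.3, -0.0, 0.7]
width: 0.0304
```

```bash
python3 - <<'E'
from go import *
import m
st(); snap('top','t17')
m.handles('t17',[((.5125,.172),.19)]); m.rims('t17')
for f in ('top0','t17'):
    im,d,K,T=load(f); p=cloud(d,K,T)
    for c,nm in [((.68,.366),'bottle'),((.69,-.37),'mug'),((.72,.0),'tray')]:
        mk=(np.hypot(p[...,0]-c[0],p[...,1]-c[1])<.07)&(p[...,2]>.02)&(p[...,2]<.18); q=p[mk]; print(f,nm,mk.sum(),q.mean(0).round(3))
print(close_job())
E
```

```text
t 23.2 p [ 0.5726 -0.1343  0.2811] yaz 7.2 zax [ 0.011  0.004 -1.   ] F [-0.3 -0.   0.7] w 0.0304 j [-0.32  0.24  0.57  1.54 -0.14  1.39  0.39]
t17 70 [273. 203.] ends [0.558 0.041 0.114] [0.536 0.1   0.091] ang 111.1
t17 71 [280. 233.] ends [0.475 0.089 0.083] [0.445 0.033 0.11 ] ang -118.3
t17 65 [250. 262.] ends [0.42  0.155 0.062] [0.356 0.145 0.101] ang -170.7
t17 big 196 c [0.5133 0.1735] r 0.0797 z 0.0586
t17 mid 144 c [0.5129 0.1628] r 0.0634 z 0.0697
t17 small few
top0 bottle 586 [0.669 0.368 0.103]
top0 mug 554 [ 0.696 -0.373  0.061]
top0 tray 95 [0.7   0.006 0.027]
t17 bottle 589 [0.669 0.369 0.103]
t17 mug 548 [ 0.695 -0.373  0.062]
t17 tray 91 [0.7   0.005 0.028]
the job is handed in; nothing more can be done
None
```

The three pans are nested with their handles fanned out, and the job was handed in at about 23 s of the 72 s allowed. I pushed the middle pan's handle round inside the big pan with the closed fingers, without lifting it. Then I gripped the small pan by its handle and lowered it into the middle pan.

**Last checks:**
- **Handle angles:** the handles point at about −170.5° (big), −118.3° (middle) and −68.9° (small), so the gaps are about 52° and 49.5°.
- **Seating:** the small pan sits level in the middle pan, with its rim at about 80 mm as expected when fully seated. The wrist force swung from about −1.9 N to about +1 N as it touched down.
- **Big pan:** its measured centre is within about 0.5 mm of where it started.
- **Tray, bottle and mug:** their positions changed by no more than 1 mm, which is within measurement error.

**Not quite in agreement:**
- The middle pan sits about 11 mm off centre in the big pan, within its 12 mm of play.
- The side camera's last readings of the middle pan's rim and the small handle's angle (−77°) were off because the gripper blocked its view, so I relied on the top camera for those two.

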